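# Unhook the sample box and tip its lid open past upright

### The job

Open the shut wooden sample box at the front of the table using only your fingertips, without grasping or lifting anything. Swing both brass hooks on its front well outward, clear of their pins; then push the lid up from under the brass finger lift and lead it back past upright, without flinging it, until it leans back on its hinges and stays open by itself. The box stays standing where it is, and the things around it stay where they are.

Things in the scene. Friction and masses are not known exactly. Their poses are not given: they have to be found in the camera images.
- vial_box: the shut wooden sample box, 1.3 to 2 kg, loose: 121 mm deep (x, front face at x -61), 190 wide (y), 64 high (lid 8 thick). Origin: centre of its underside; x points from the hooked front to the hinges, y to the left seen from the front, z up. Box-frame numbers below are mm in this frame
- vial_box_lid (a joint): angle of the lid about its hinges along the top back edge: 0 = shut, grows as it opens, 1.92 rad = leaning back on its stop. The hinges move freely: below about 1.45 rad the lid falls shut, above about 1.55 rad it falls open onto the stop. About 1 N at its front edge lifts it when both hooks are off
- hinge_line (a point): middle of the lid's hinge line, box-frame x 62, z 56; the line runs along the box's y
- lift_edge (a point): middle of the outer edge of the brass finger lift, a plate 36 mm wide and 2 to 4 mm thick on the middle of the lid's front edge that sticks out 20 mm in front of the box (edge at box-frame x -82, z 65 when shut, underside at z 63); moves with the lid
- hook_left (a joint): left brass swing hook. Riveted to the lid's front edge at box-frame x -65, y +62, z 60; hangs down the front face round a pin at z 43. 0 = hooked, lid locked; grows to 1.5 rad as its knob (8 mm across, out to x -80) is swung outward (box left, +y) and up, in the plane of the front face. Free of the pin above 0.4 rad. Stays where it is left; about 0.3 N at the knob moves it
- hook_right (a joint): right brass swing hook. Riveted to the lid's front edge at box-frame x -65, y -62, z 60; hangs down the front face round a pin at z 43. 0 = hooked, lid locked; grows to 1.5 rad as its knob (8 mm across, out to x -80) is swung outward (box right, -y) and up, in the plane of the front face. Free of the pin above 0.4 rad. Stays where it is left; about 0.3 N at the knob moves it
- hook_left_knob (a point): middle of the left hook's knob, 30 mm from its rivet (box-frame x -73, y +63, z 30 when hooked)
- hook_right_knob (a point): middle of the right hook's knob, 30 mm from its rivet (box-frame x -73, y -63, z 30 when hooked)
- vial_a1: small glass sample vial with a white screw cap, 23 mm across, 56 mm tall; a bystander to be left alone. Origin: centre of its underside
- vial_b2: small glass sample vial with a black screw cap, 23 mm across, 56 mm tall; a bystander to be left alone. Origin: centre of its underside
- vial_c3: small glass sample vial with a white screw cap and reddish contents, 23 mm across, 56 mm tall; a bystander to be left alone. Origin: centre of its underside
- loupe: black cup-shaped magnifier, 44 mm across, 46 mm tall; a bystander to be left alone. Origin: centre of its underside
- tweezers: metal tweezers lying flat, 126 mm long (own y axis), 9 mm high; a bystander to be left alone. Origin: centre of its underside
- scissors: scissors with ring handles lying flat, 199 mm long (own y axis), 9 mm high; a bystander to be left alone. Origin: centre of its underside
- masking_tape: roll of masking tape lying flat, 104 mm across, 25 mm high; a bystander to be left alone. Origin: centre of its underside
- marker: felt marker lying flat, 135 mm long (own y axis), 16 mm high; a bystander to be left alone. Origin: centre of its underside
Mind the look-alikes: they are no part of the job. There is more than one size of the vial_box; the job needs the larger.

How it is judged:
On the way, in this order (a step that is already met when the one before it is completed fails the run):
1. both hooks swung at least 0.5 rad outward, the lid still shut (value of joint each of hook_left, hook_right above 0.5 rad and value of joint vial_box_lid below 0.06 rad), for 0.1 s.
2. the lid led up past its over-centre point (value of joint vial_box_lid above 1.55 rad), for 0.05 s.
At the end, for the whole second after the job is handed in: The lid leans back on its stop by itself (lid angle above 1.8 rad of 1.92), at rest; the box stands level within 0.05 rad and within 40 mm of where it stood; every bystander is within 30 mm of where it was (value of joint vial_box_lid above 1.8 rad and velocity of joint vial_box_lid between -0.05 and 0.05 rad/s and distance of vial_box from where it was at the start of the episode below 0.04 m and angle between vial_box's own z axis and vertical below 0.05 rad and linear speed of vial_box below 0.01 m/s and distance of each of vial_a1, vial_b2, vial_c3, loupe, tweezers, scissors, masking_tape, marker from where it was at the start of the episode below 0.03 m); the robot touches nothing.
It fails at once if the lid forced up against a hook that is still caught on its pin (value of joint vial_box_lid between 0.08 and 0.3 rad and value of joint any of hook_left, hook_right below 0.3 rad).
It fails at once if the lid flung (faster than 5 rad/s) (velocity of joint vial_box_lid above 5 rad/s).
It fails at once if the box lifted or tipped up (height (world z) of vial_box above 0.012 m or angle between vial_box's own z axis and vertical above 0.12 rad).
It fails at once if the box shoved more than 40 mm (distance of vial_box from where it was at the start of the episode above 0.04 m).
It fails at once if a bystander moved or lifted more than 30 mm (distance of any of vial_a1, vial_b2, vial_c3, loupe, tweezers, scissors, masking_tape, marker from where it was at the start of the episode above 0.03 m).
It also fails if it takes over 51 s, if anything falls off the work surface, if the arm or the gripper's body presses on something with over 40 N, if the wrist force passes 120 N, or if a joint passes its speed limit or range.

### The arm

A 6-joint arm with a two-finger parallel gripper is mounted at the origin on a cart in front of the work surface, level with it; the furniture and walls round the work are solid. World frame = base frame: x ahead of the robot, y to its left, z up, the work surface at z = 0. Lengths are in m, angles in rad, forces in N, time in s.
With the tool pointing down it reaches from about 0.3 to 0.875 m from the base axis. Payload 6.4 kg.
Tool frame: the origin (TCP) lies on the centre line of the jaws, within the pads' length; the fingertips stand 11 mm ahead of it and the grasp point (between the pads) lies 8 mm behind it; x points along the fingers, y is the direction in which the jaws open and shut, and the axes are right-handed (so a half turn about x gives the same grasp; the last joint's range is limited). The gripper opens to 85 mm and grips with 20 to 120 N. Pads are 22 mm wide; open, the fingers measure 114 mm over their backs; the gripper's body (76 mm by 85 mm) begins 54 mm behind the grasp point. The pads swing forward as they close: fully open they stand 13 mm farther back than shut.
Start: joints at [0.994, 0.181, 1.607, -0, 1.354, -0.206], TCP at [0.208, 0.536, 0.242] pointing down, gripper open.
Joint ranges: [-2.99, 2.99], [-0.89, 2.07], [0.3, 2.58], [-1.14, 4.28], [0, 2.63], [-3.12, 3.12]. Speed limits (rad/s): [2.57, 2.57, 3.01, 3.14, 3.14, 3.14].

### API

Orientations are given as a unit quaternion [w, x, y, z].
In Python, from bench import ctrl, camera, hand_in gives the robot as it stands. The module is installed in compiled form; this text tells all that it offers.
- The arm moves only by the tool drive_tool, never from a script. Its argument "increments" is a list of rows, each a list of 7 numbers: the shift along the tool's x, y, z in m, then the turn, a rotation vector about the tool's x, y, z in degrees, then the gripper's target within -1 to 1 (fully open at 1, half-way at 0, shut at -1). In form: [[dx, dy, dz, rx, ry, rz, claw], ...]. A call has 1 to 10 rows; each row shifts and turns the commanded pose from where the row before left it, along the tool's axes as they then stand; what a row does not reach is not made up. A row lasts 1/8 s, in which the tool goes at most 62.5 mm and 10.7 degrees, less where a joint would pass 70% of its speed; a pose out of reach is approached as far as the arm can. A call is refused whole if a number of a shift passes 0.0625 or a number of a turn 10.7, either way. A call with a gripper value outside its range is refused whole. The fingers move at their own pace and stop on an object; the grip force is fixed at half the most. Time passes only in rows, so rows that do not move let the fingers close. It gives the time, the measured TCP pose, the force and the opening at its end, in the units of the state.
- ctrl.get_obs(): the state, without advancing time (a new reading comes with each control period).
- camera(name): name is "side" or "top"; returns a dict with "img" (480x640x3 uint8, red, green, blue), "depth" (480x640 float32, m along the optical axis (not along the pixel's ray), 0 where there is no reading), "fx", "fy", "cx", "cy" (pixels), "k1" (the pictures are not rectified: a ray, as slopes to the right and down, at radius r is drawn at 1 + k1 r^2 times it, then the intrinsics apply), "world_from_camera" (4x4, takes a point from camera to world coordinates). Camera axes: x right, y down, z forward; pixel columns grow to the right and rows downward; lengths in m; the calibration is good to about 2 mm. A picture is of the moment at which its call begins.
- hand_in(): hands the job in, once; it reports no verdict.
The state is a dict: "time_s": time; "q": joint angles; "dq": joint speeds; "joint_efforts": joint torques, N m; "eef_pos": TCP position; "eef_rot": TCP orientation; "wrist_force": force on the tool from outside, world axes, zero at the start; "torque": the same for the moment, N m; "opening": opening from 0.0 (shut) to 1.0 (fully open).
Only numpy, scipy, OpenCV 4.12 (cv2) and the standard library are available. Lean on these libraries where they do the work, as an engineer would, in place of code of your own. Each camera call takes 0.05 s, during which the arm holds its last target.

## Working session

There is one attempt and no reset: what is moved stays moved. The work goes in short steps, Python scripts to look and compute and a tool call to move; the robot and the scene stay as the last step left them, time stands still between calls to the robot, and variables do not carry over. Pictures are saved under pics/ and viewed, and the job is handed in when it is done.

Besides the shell and the picture viewer there is one more tool, called as name([rows], argument=value, ...), one row to a line, values as JSON. drive_tool: Moves the arm, as the interface text tells. Its arguments: {"type":"object","properties":{"increments":{"type":"array","items":{"type":"array","items":{"type":"number"}}}},"required":["increments"]}

```bash
mkdir -p pics; ls; cat > h.py <<'E'
import numpy as np, cv2
from bench import ctrl, camera, hand_in
def grab(n,tag):
    c=camera(n); np.savez(f'{tag}.npz',**c); cv2.imwrite(f'pics/{tag}.png',c['img'][...,::-1]); return c
def load(tag):
    return dict(np.load(f'{tag}.npz'))
def ray(c,u,v):
    x=(u-c['cx'])/c['fx'];y=(v-c['cy'])/c['fy']
    xu,yu=x,y
    for _ in range(20):
        f=1+c['k1']*(xu*xu+yu*yu); xu,yu=x/f,y/f
    T=c['world_from_camera']; return T[:3,3],T[:3,:3]@np.array([xu,yu,1.0])
def onz(c,u,v,z):
    o,d=ray(c,u,v); return o+d*(z-o[2])/d[2]
def dep(c,u,v):
    o,d=ray(c,u,v); return o+d*float(c['depth'][int(round(v)),int(round(u))])
def proj(c,P):
    T=c['world_from_camera']; p=T[:3,:3].T@(np.asarray(P)-T[:3,3]); x,y=p[0]/p[2],p[1]/p[2]; f=1+c['k1']*(x*x+y*y)
    return np.array([c['fx']*x*f+c['cx'],c['fy']*y*f+c['cy']])
E
python3 - <<'E'
from h import *
for n in('side','top'):
    c=grab(n,n+'0'); print(n,c['fx'],c['k1'],c['world_from_camera'].round(3))
o=ctrl.get_obs();print(o)
E
```

```text
pics
side 559.6878640133181 -0.07264571648773571 [[-0.863 -0.185  0.471 -0.08 ]
 [-0.506  0.342 -0.792  1.18 ]
 [-0.015 -0.921 -0.389  0.599]
 [ 0.     0.     0.     1.   ]]
top 519.8508916619363 -0.10526019193974051 [[ 0.019 -0.99   0.138  0.338]
 [-1.    -0.019 -0.003  0.11 ]
 [ 0.006 -0.138 -0.99   1.586]
 [ 0.     0.     0.     1.   ]]
{'time_s': 0.1, 'q': array([ 9.93703583e-01,  1.81483254e-01,  1.60790389e+00, -4.14860103e-06,
        1.35381330e+00, -2.06314652e-01]), 'dq': array([-0.00097337, -0.00368255, -0.0015057 , -0.00059034,  0.00234441,
       -0.00104209]), 'joint_efforts': array([ 5.61821480e-05, -4.45880985e+01, -3.52238166e+01, -2.34260415e-04,
        4.08624241e-03,  3.20646711e-05]), 'eef_pos': array([0.20806964, 0.53551588, 0.24146694]), 'eef_rot': array([ 0.69477438,  0.12981395,  0.69520575, -0.13086582]), 'wrist_force': array([-0.4592686 , -0.1473249 , -0.77734105]), 'torque': array([-0.00590341, -0.02437344, -0.00843384]), 'opening': 0.9996631576724925}
```

View pics/side0.png

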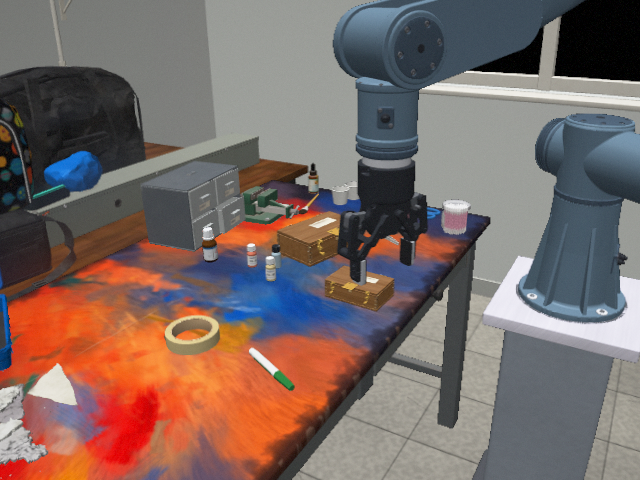

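View pics/top0.png

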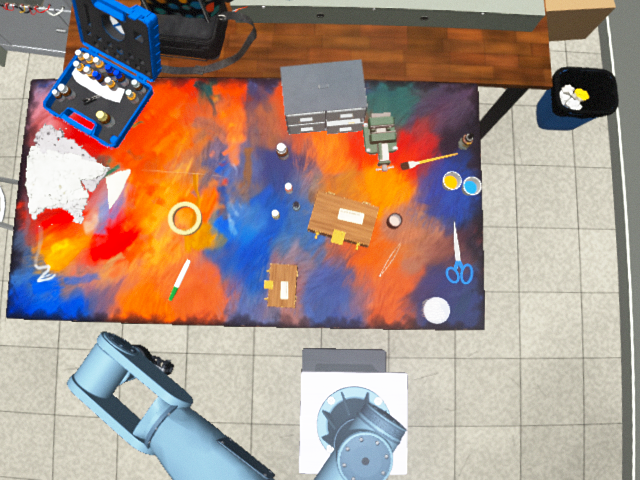

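The larger box sits around top pixel (343,218), its brass lift near (338,238) and hook knobs near (316,236) and (372,246). The small look-alike is at (282,285). The gripper partly hides the box in the side view. Next I'll measure.

```bash
python3 - <<'E'
from h import *
c=load('top0');im=c['img'][170:290,270:420,::-1]
cv2.imwrite('pics/crop1.png',cv2.resize(im,None,fx=5,fy=5,interpolation=cv2.INTER_CUBIC))
s=load('side0');im=s['img'][190:310,230:400,::-1]
cv2.imwrite('pics/crop2.png',cv2.resize(im,None,fx=4.6,fy=4.6,interpolation=cv2.INTER_CUBIC))
E
```

```text
(no output)
```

View pics/crop1.png

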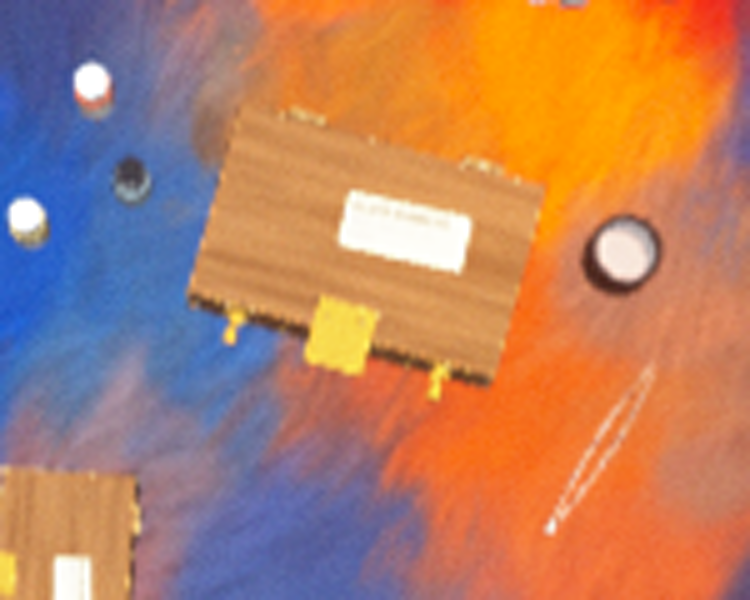

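View pics/crop2.png

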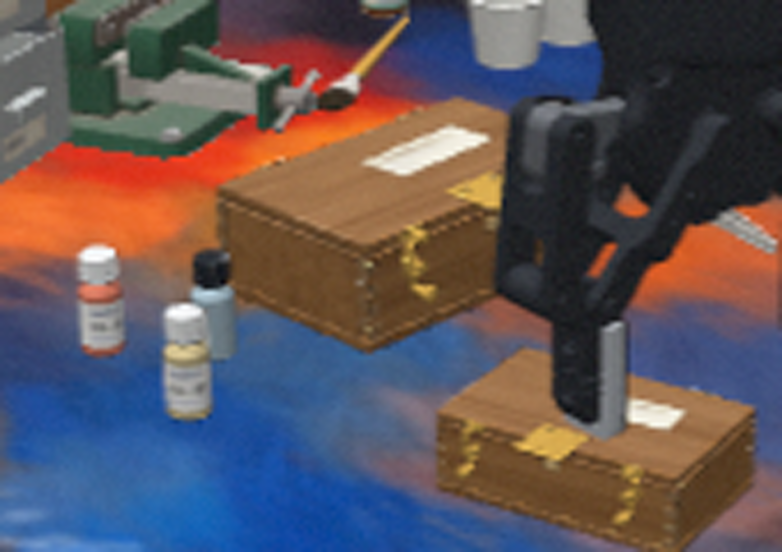

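```bash
cat >> h.py <<'E'
def P(box,b):  # box=(x,y,th), b in mm
    x,y,t=box; c,s=np.cos(t),np.sin(t); b=np.array(b)/1000
    return np.array([x+c*b[0]-s*b[1],y+s*b[0]+c*b[1],b[2]])
E
python3 - <<'E'
from h import *
from scipy.optimize import least_squares
c=load('top0');s=load('side0')
f=lambda x,y:((x+.5)/5-.5+270,(y+.5)/5-.5+170)
g=lambda x,y:((x+.5)/4.6-.5+230,(y+.5)/4.6-.5+190)
W={}
for n,p in dict(FL=(190,295),BL=(240,108),BR=(543,186),FR=(493,381)).items():
    W[n]=onz(c,*f(*p),.064); print(n,W[n].round(4))
print([np.linalg.norm(W[a]-W[b]).round(4) for a,b in(('FL','BL'),('BL','BR'),('BR','FR'),('FR','FL'))])
obs=[(c,f(190,295),(-61,95,64)),(c,f(240,108),(60,95,64)),(c,f(543,186),(60,-95,64)),(c,f(493,381),(-61,-95,64)),
(c,f(304,359),(-82,18,65)),(c,f(363,374),(-82,-18,65)),(c,f(231,340),(-77,63,30)),(c,f(435,396),(-77,-63,30)),
(s,g(370,247),(-61,95,64)),(s,g(218,193),(60,95,64)),(s,g(370,350),(-61,95,0)),(s,g(426,293),(-77,63,30))]
r=lambda q:np.concatenate([proj(a,P(q,b))-p for a,p,b in obs])
S=least_squares(r,[.6,.06,.2]);print(S.x);print(r(S.x).reshape(-1,2).round(1))
for k in('FL','BL','BR','FR'):pass
np.save('box.npy',S.x)
B=S.x
for b in[(0,0,0),(-73,63,30),(-73,-63,30),(-82,0,65),(62,0,56)]:print(b,P(B,b).round(4))
# depth check
for p in[(300,180),(420,300),(460,180)]:print('d',dep(c,*f(*p)).round(4))
for n,p in dict(a1=(27,215),b2=(131,172),c3=(92,80),loupe=(626,248),tw1=(548,530),tw2=(652,368)).items():print(n,onz(c,*f(*p),.056 if n[1].isdigit() else .046 if n=='loupe' else .005).round(3))
E
```

```text
FL [0.5745 0.1471 0.064 ]
BL [0.6884 0.1197 0.064 ]
BR [ 0.6445 -0.0621  0.064 ]
FR [ 0.5266 -0.0329  0.064 ]
[np.float64(0.1172), np.float64(0.1871), np.float64(0.1215), np.float64(0.1862)]
[ 0.61044385  0.04239049 -0.24466625]
[[-0.8  0.1]
 [-0.1 -1.1]
 [ 0.7 -0.4]
 [ 0.7 -0.5]
 [-0.3  0.7]
 [-0.3  0.9]
 [ 0.1  0.6]
 [-0.3  0.2]
 [-0.7 -0.6]
 [-1.1 -1.9]
 [-0.   1.1]
 [ 1.5  0.1]]
(0, 0, 0) [0.6104 0.0424 0.    ]
(-73, 63, 30) [0.5549 0.1212 0.03  ]
(-73, -63, 30) [ 0.5244 -0.0011  0.03  ]
(-82, 0, 65) [0.5309 0.0623 0.065 ]
(62, 0, 56) [0.6706 0.0274 0.056 ]
d [0.6439 0.0832 0.07  ]
d [0.575  0.0104 0.0582]
d [ 0.6468 -0.0123  0.0656]
a1 [0.622 0.246 0.056]
b2 [0.65  0.184 0.056]
c3 [0.706 0.209 0.056]
loupe [ 0.611 -0.114  0.046]
tw1 [ 0.443 -0.073  0.005]
tw2 [ 0.544 -0.136  0.005]
```

```bash
cat >> h.py <<'E'
from scipy.spatial.transform import Rotation as Ro
def RR(q): return Ro.from_quat(np.r_[q[1:],q[0]])
def target(box,al): # pitch al deg below horizontal, tool y along +-box y
    t=box[2]; a=np.radians(al); ex=np.array([np.cos(t),np.sin(t),0]); ez=np.array([0,0,1.])
    x=np.cos(a)*ex-np.sin(a)*ez; y=np.array([-np.sin(t),np.cos(t),0])
    return Ro.from_matrix(np.c_[x,y,np.cross(x,y)]),Ro.from_matrix(np.c_[x,-y,np.cross(x,-y)])
def tobox(box,p):
    t=box[2]; d=np.asarray(p)[:2]-box[:2]; c,s=np.cos(t),np.sin(t)
    return 1000*np.array([c*d[0]+s*d[1],-s*d[0]+c*d[1],p[2]])
def stat():
    o=ctrl.get_obs(); B=np.load('box.npy'); R=RR(o['eef_rot']); 
    print('t',o['time_s'],'q',o['q'].round(2),'tcp',o['eef_pos'].round(4),'box',tobox(B,o['eef_pos']).round(1),'tip',tobox(B,o['eef_pos']+.011*R.as_matrix()[:,0]).round(1),'F',o['wrist_force'].round(2),'open',round(o['opening'],3))
    return o,B,R
E
python3 - <<'E'
from h import *
o,B,R=stat(); print(R.as_matrix().round(3))
d=np.array([.42,.09,.25])-o['eef_pos']; print('shift tool',R.inv().apply(d).round(4))
for T in target(B,45): print('rotvec',np.degrees((R.inv()*T).as_rotvec()).round(2))
E
```

```text
t 0.1 q [ 0.99  0.18  1.61 -0.    1.35 -0.21] tcp [0.2081 0.5355 0.2415] box [-509.8  381.   241.5] tip [-509.8  381.   230.5] F [-0.46 -0.15 -0.78] open 1.0
[[-0.001  0.362  0.932]
 [-0.001  0.932 -0.362]
 [-1.    -0.002 -0.   ]]
shift tool [-0.0081 -0.3385  0.359 ]
rotvec [ -6.82 -44.96   2.92]
rotvec [160.1    4.31  66.36]
```

drive_tool([
  [-0.001, -0.034, 0.036, 0, 0, 0, -1],
  [-0.001, -0.034, 0.036, 0, 0, 0, -1],
  [-0.001, -0.034, 0.036, 0, 0, 0, -1],
  [-0.001, -0.034, 0.036, 0, 0, 0, -1],
  [-0.001, -0.034, 0.036, 0, 0, 0, -1],
  [-0.001, -0.034, 0.036, 0, 0, 0, -1],
  [-0.001, -0.034, 0.036, 0, 0, 0, -1],
  [-0.001, -0.034, 0.036, 0, 0, 0, -1],
  [-0.001, -0.034, 0.036, 0, 0, 0, -1],
  [0, -0.03, 0.03, 0, 0, 0, -1],
])

```text
time_s: 1.35
eef_pos: [0.4169, 0.0928, 0.2512]
eef_rot: [0.695, 0.131, 0.695, -0.131]
wrist_force: [0.3, 0.9, -0.8]
opening: 0.001
```

drive_tool([
  [0, 0, 0, -0.9, -5.6, 0.4, -1],
  [0, 0, 0, -0.9, -5.6, 0.4, -1],
  [0, 0, 0, -0.9, -5.6, 0.4, -1],
  [0, 0, 0, -0.9, -5.6, 0.4, -1],
  [0, 0, 0, -0.9, -5.6, 0.4, -1],
  [0, 0, 0, -0.9, -5.6, 0.4, -1],
  [0, 0, 0, -0.9, -5.6, 0.4, -1],
  [0, 0, 0, -0.9, -5.6, 0.4, -1],
  [0, 0, 0, 0, 0, 0, -1],
])

```text
time_s: 2.48
eef_pos: [0.415, 0.0948, 0.2494]
eef_rot: [0.917, 0.046, 0.382, -0.108]
wrist_force: [0.1, 0.0, 0.1]
opening: 0.001
```

```bash
python3 - <<'E'
from h import *
o,B,R=stat(); print(R.as_matrix().round(3))
print('rotvec',np.degrees((R.inv()*target(B,45)[0]).as_rotvec()).round(2))
c=grab('side','side1'); cv2.imwrite('pics/crop3.png',cv2.resize(c['img'][120:320,200:460,::-1],None,fx=3,fy=3))
c=grab('top','top1'); cv2.imwrite('pics/crop4.png',cv2.resize(c['img'][150:350,220:480,::-1],None,fx=3,fy=3))
E
```

```text
t 2.475 q [ 0.13 -0.64  2.43 -0.42  0.65 -0.96] tcp [0.415  0.0948 0.2494] box [-202.4    3.5  249.4] tip [-194.6    3.5  241.6] F [0.14 0.02 0.14] open 0.001
[[ 0.685  0.234  0.69 ]
 [-0.163  0.972 -0.168]
 [-0.711  0.003  0.704]]
rotvec [ 0.26 -0.28 -0.46]
```

View pics/crop3.png

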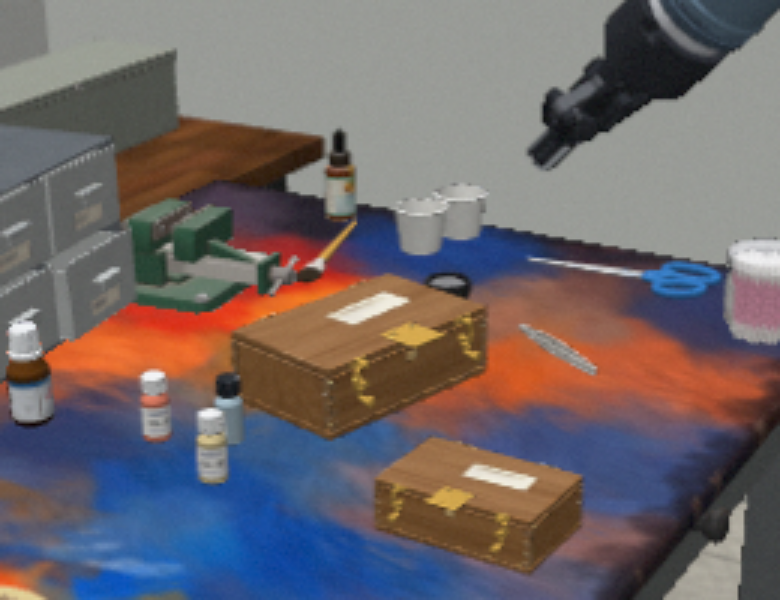

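View pics/crop4.png

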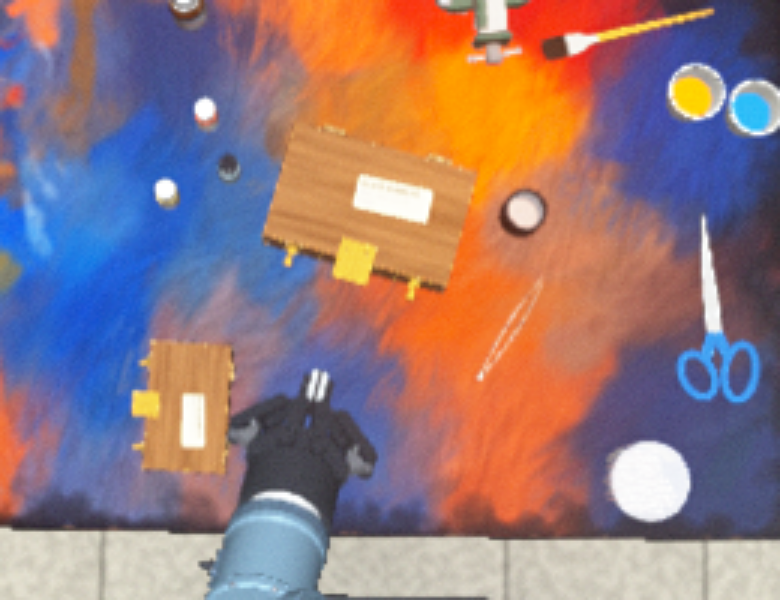

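```bash
python3 - <<'E'
from h import *
from scipy.optimize import least_squares
o,B,R=stat()
c=load('top1');s=load('side1')
f=lambda x,y:((x+.5)/3-.5+220,(y+.5)/3-.5+150)
g=lambda x,y:((x+.5)/3-.5+200,(y+.5)/3-.5+120)
tip=o['eef_pos']+.011*R.as_matrix()[:,0]
print('tip proj in crops',(proj(c,tip)-[220,150])*3,(proj(s,tip)-[200,120])*3)
for b in[(-73,63,30),(-73,-63,30),(-82,18,65),(-82,-18,65),(-61,95,64),(-61,-95,64),(60,95,64),(-61,95,0)]:
    print(b,((proj(c,P(B,b))-[220,150])*3).round(),((proj(s,P(B,b))-[200,120])*3).round())
im=cv2.resize(s['img'][220:270,265:370,::-1],None,fx=7,fy=7,interpolation=cv2.INTER_CUBIC);cv2.imwrite('pics/crop5.png',im)
im=cv2.resize(s['img'][140:190,370:430,::-1],None,fx=10,fy=10,interpolation=cv2.INTER_CUBIC);cv2.imwrite('pics/crop6.png',im)
E
```

```text
t 2.575 q [ 0.13 -0.64  2.43 -0.42  0.65 -0.96] tcp [0.4166 0.0946 0.2516] box [-200.7    3.7  251.6] tip [-192.9    3.8  243.8] F [-0.46  0.05  1.34] open -0.0
tip proj in crops [317.74987188 377.41221978] [535.28843768 156.75282009]
(-73, 63, 30) [289. 261.] [368. 399.]
(-73, -63, 30) [410. 293.] [471. 353.]
(-82, 18, 65) [330. 276.] [414. 346.]
(-82, -18, 65) [366. 286.] [443. 333.]
(-61, 95, 64) [261. 236.] [328. 368.]
(-61, -95, 64) [447. 286.] [485. 303.]
(60, 95, 64) [293. 120.] [228. 329.]
(-61, 95, 0) [262. 246.] [330. 441.]
```

View pics/crop5.png

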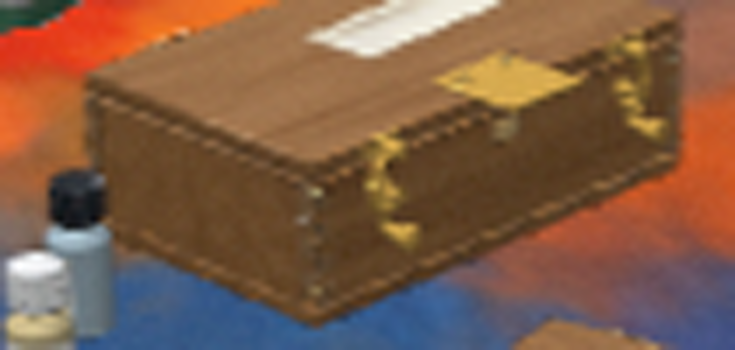

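View pics/crop6.png

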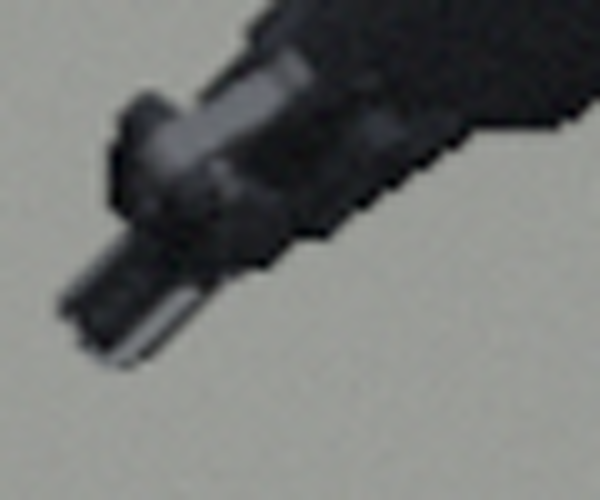

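Left knob is near side pixel (322,253), right knob near (358,238) and the lift in between. All agree with the fitted box to about 1 px (2 mm). The tips are shut, so I'm going to the inner side of the left knob.

drive_tool([
  [0.038, 0.006, -0.014, 0, 0, 0, -1],
  [0.038, 0.006, -0.014, 0, 0, 0, -1],
  [0.038, 0.006, -0.014, 0, 0, 0, -1],
  [0.038, 0.006, -0.014, 0, 0, 0, -1],
  [0.038, 0.007, -0.014, 0, 0, 0, -1],
  [0, 0, 0, 0, 0, 0, -1],
])

```text
time_s: 3.32
eef_pos: [0.5037, 0.0969, 0.1064]
eef_rot: [0.908, 0.051, 0.402, -0.106]
wrist_force: [-0.6, -0.4, -0.5]
opening: -0.0
```

```bash
python3 - <<'E'
from h import *
o,B,R=stat()
print('rotvec',np.degrees((R.inv()*target(B,45)[0]).as_rotvec()).round(2))
tip=o['eef_pos']+.011*R.as_matrix()[:,0]
d=P(B,(-75,35,28))-tip; print('tool shift',R.inv().apply(d).round(4))
E
```

```text
t 3.325 q [ 0.08  0.    2.33 -1.14  0.23 -0.2 ] tcp [0.5037 0.0969 0.1064] box [-116.7   27.1  106.4] tip [-109.3   27.2   98.2] F [-0.57 -0.38 -0.46] open -0.0
rotvec [ 0.08 -2.84 -0.67]
tool shift [ 0.0752  0.007  -0.0217]
```

```bash
cat >> h.py <<'E'
def want(yaw,al): return target([0,0,yaw],al)[0]
E
python3 - <<'E'
from h import *
o,B,R=stat()
print('rotvec',np.degrees((R.inv()*want(-.12,63)).as_rotvec()).round(2))
E
```

```text
t 3.325 q [ 0.08  0.    2.33 -1.14  0.23 -0.2 ] tcp [0.5037 0.0969 0.1064] box [-116.7   27.1  106.4] tip [-109.3   27.2   98.2] F [-0.57 -0.38 -0.46] open -0.0
rotvec [-5.72 15.17  3.41]
```

drive_tool([
  [0, 0, 0, -1.4, 3.8, 0.85, -1],
  [0, 0, 0, -1.4, 3.8, 0.85, -1],
  [0, 0, 0, -1.4, 3.8, 0.85, -1],
  [0, 0, 0, -1.4, 3.8, 0.85, -1],
  [0, 0, 0, 0, 0, 0, -1],
])

```text
time_s: 3.95
eef_pos: [0.5032, 0.0934, 0.1086]
eef_rot: [0.865, 0.035, 0.495, -0.07]
wrist_force: [-0.2, 0.4, 0.6]
opening: -0.0
```

```bash
cat > s.py <<'E'
from h import *
import sys
yaw,al=float(sys.argv[1]),float(sys.argv[2])
o,B,R=stat()
print('yaw/pitch',np.arctan2(R.as_matrix()[1,1],R.as_matrix()[0,1]).round(3)-1.571,np.degrees(np.arcsin(-R.as_matrix()[2,0])).round(1),'rotvec',np.degrees((R.inv()*want(yaw,al)).as_rotvec()).round(2))
tip=o['eef_pos']+.011*R.as_matrix()[:,0]
M=R.as_matrix(); cs=[tip+.011*M[:,2],tip-.011*M[:,2],tip+.0145*M[:,1],tip-.0145*M[:,1]]
print('corner up/low/left/right',[tobox(B,k).round(0).tolist() for k in cs])
for a in sys.argv[3:]:
    b=[float(v) for v in a.split(',')]; print(b,'tool shift mm',(1000*R.inv().apply(P(B,b)-tip)).round(1))
E
python3 s.py -.12 63 -90,35,45 -78,35,26
```

```text
t 3.95 q [ 0.01 -0.02  2.24 -0.23  0.41 -1.23] tcp [0.5032 0.0934 0.1086] box [-116.4   23.6  108.6] tip [-110.8   24.    99.1] F [-0.17  0.44  0.65] open -0.0
yaw/pitch -0.15599999999999992 59.5 rotvec [-1.54  3.48  1.44]
corner up/low/left/right [[-101.0, 25.0, 105.0], [-120.0, 23.0, 94.0], [-112.0, 38.0, 99.0], [-110.0, 10.0, 99.0]]
[-90.0, 35.0, 45.0] tool shift mm [57.6  9.6 -8.7]
[-78.0, 35.0, 26.0] tool shift mm [80.   8.7 -8.1]
```

drive_tool([
  [0.02, 0.003, -0.002, 0, 0, 0, -1],
  [0.02, 0.003, -0.002, 0, 0, 0, -1],
  [0.02, 0.003, -0.002, 0, 0, 0, -1],
  [0.02, 0, -0.002, 0, 0, 0, -1],
  [0, 0, 0, 0, 0, 0, -1],
])

```text
time_s: 4.58
eef_pos: [0.5347, 0.097, 0.0321]
eef_rot: [0.864, 0.034, 0.498, -0.069]
wrist_force: [-0.4, 0.3, 0.3]
opening: -0.002
```

```bash
python3 s.py -.12 63 -77,35,28 -78,78,28; python3 - <<'E'
from h import *
c=grab('side','side2'); cv2.imwrite('pics/crop7.png',cv2.resize(c['img'][160:290,250:400,::-1],None,fx=5,fy=4.6))
E
```

```text
t 4.575 q [ 0.01  0.24  2.17 -0.42  0.23 -1.02] tcp [0.5347 0.097  0.0321] box [-86.8  34.7  32.1] tip [-81.2  35.1  22.6] F [-0.41  0.31  0.34] open -0.002
yaw/pitch -0.15399999999999991 59.8 rotvec [-1.42  3.14  1.46]
corner up/low/left/right [[-72.0, 36.0, 28.0], [-91.0, 34.0, 17.0], [-83.0, 50.0, 22.0], [-80.0, 21.0, 23.0]]
[-77.0, 35.0, 28.0] tool shift mm [-2.6 -0.5  6.4]
[-78.0, 78.0, 28.0] tool shift mm [-1.5 42.4  9.1]
```

View pics/crop7.png

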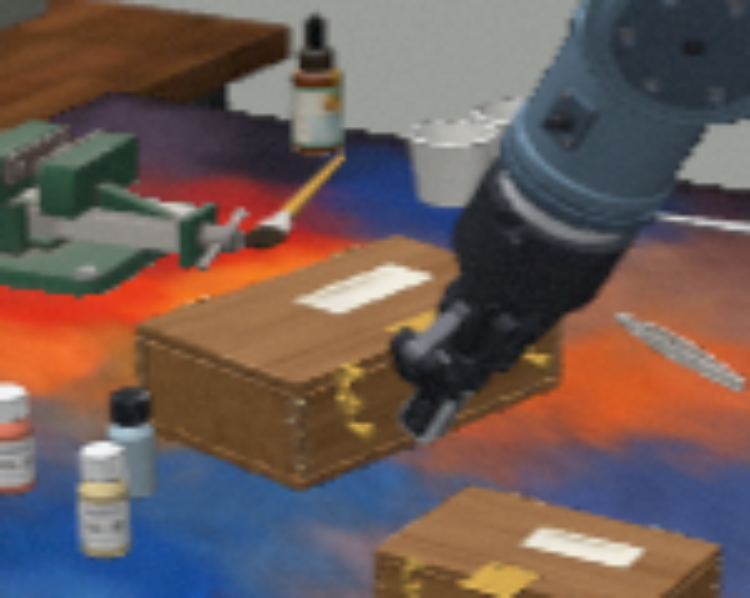

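drive_tool([
  [-0.003, 0, 0.006, 0, 0, 0, -1],
  [0, 0.006, 0.0003, 0, 0, 0, -1],
  [0, 0.006, 0.0003, 0, 0, 0, -1],
  [0, 0.006, 0.0003, 0, 0, 0, -1],
  [0, 0.006, 0.0003, 0, 0, 0, -1],
  [0, 0.006, 0.0003, 0, 0, 0, -1],
  [0, 0.004, 0.0003, 0, 0, 0, -1],
  [0, 0, 0, 0, 0, 0, -1],
])

```text
time_s: 5.62
eef_pos: [0.5465, 0.1298, 0.0399]
eef_rot: [0.865, 0.034, 0.497, -0.069]
wrist_force: [-3.3, -3.2, 6.6]
opening: -0.004
```

```bash
python3 s.py -.12 63 -77,74,28; python3 - <<'E'
from h import *
c=grab('side','side3'); cv2.imwrite('pics/crop8.png',cv2.resize(c['img'][200:280,270:370,::-1],None,fx=7,fy=7))
c=grab('top','top3'); cv2.imwrite('pics/crop9.png',cv2.resize(c['img'][180:270,290:400,::-1],None,fx=6,fy=6))
E
```

```text
t 5.625 q [ 0.1   0.26  2.12 -0.5   0.28 -0.88] tcp [0.5465 0.1298 0.0399] box [-83.2  69.3  39.9] tip [-77.7  69.7  30.4] F [-3.32 -3.17  6.57] open -0.004
yaw/pitch -0.15399999999999991 59.7 rotvec [-1.42  3.28  1.47]
corner up/low/left/right [[-68.0, 71.0, 36.0], [-87.0, 69.0, 25.0], [-79.0, 84.0, 30.0], [-76.0, 55.0, 31.0]]
[-77.0, 74.0, 28.0] tool shift mm [ 2.6  4.3 -0.3]
```

View pics/crop8.png

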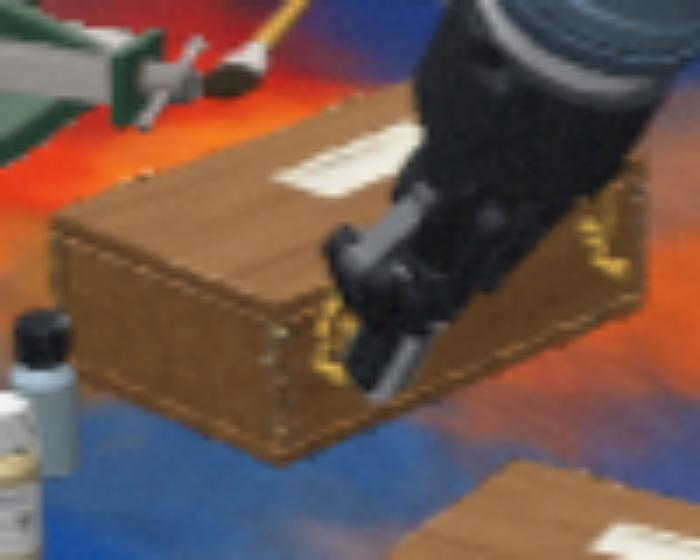

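View pics/crop9.png

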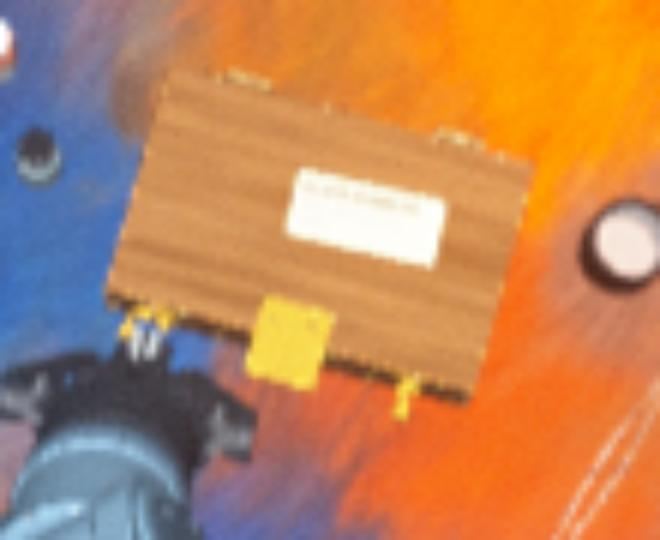

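```bash
python3 - <<'E'
from h import *
o,B,R=stat()
c=load('top3')
f=lambda x,y:((x+.5)/6-.5+290,(y+.5)/6-.5+180)
for n,p in dict(knobL=(126,332),hookR=(168,318),kR=(400,415),tipl=(132,335),tipr=(162,338)).items(): print(n,[tobox(B,onz(c,*f(*p),z)).round(0).tolist() for z in(.03,.045,.06)])
# box shift check
B=np.load('box.npy')
for b in[(-61,95,64),(60,95,64),(60,-95,64),(-61,-95,64)]: print(b,(proj(c,P(B,b))-[290,180])*6)
im=cv2.resize(c['img'][220:250,300:330,::-1],None,fx=20,fy=20,interpolation=cv2.INTER_CUBIC);cv2.imwrite('pics/crop10.png',im)
E
```

```text
t 5.725 q [ 0.1   0.26  2.12 -0.5   0.28 -0.88] tcp [0.5465 0.1296 0.0399] box [-83.2  69.1  39.9] tip [-77.7  69.5  30.4] F [-2.57 -2.49  5.54] open -0.003
knobL [[-72.0, 81.0, 30.0], [-74.0, 80.0, 45.0], [-76.0, 80.0, 60.0]]
hookR [[-59.0, 63.0, 30.0], [-61.0, 62.0, 45.0], [-63.0, 61.0, 60.0]]
kR [[-76.0, -63.0, 30.0], [-78.0, -62.0, 45.0], [-80.0, -62.0, 60.0]]
tipl [[-72.0, 78.0, 30.0], [-74.0, 77.0, 45.0], [-76.0, 76.0, 60.0]]
tipr [[-70.0, 63.0, 30.0], [-72.0, 62.0, 45.0], [-74.0, 62.0, 60.0]]
(-61, 95, 64) [101.05571397 291.91371993]
(60, 95, 64) [165.09593847  60.75382707]
(60, -95, 64) [533.55704413 158.57511362]
(-61, -95, 64) [473.52702821 391.53275762]
```

View pics/crop10.png

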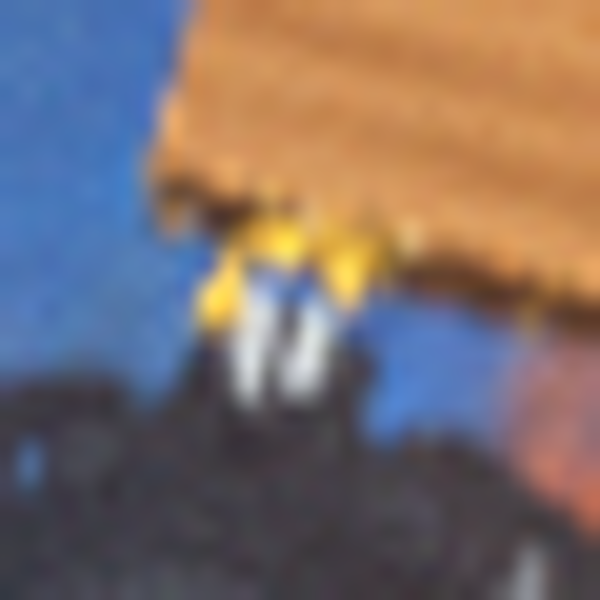

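drive_tool([
  [-0.003, 0, 0, 0, 0, 0, -1],
  [0, 0.004, 0.0003, 0, 0, 0, -1],
  [0, 0.004, 0.0003, 0, 0, 0, -1],
  [0, 0, 0, 0, 0, 0, -1],
])

```text
time_s: 6.22
eef_pos: [0.5473, 0.1376, 0.0431]
eef_rot: [0.865, 0.034, 0.496, -0.07]
wrist_force: [-2.1, -6.2, 5.5]
opening: 0.002
```

```bash
python3 s.py -.12 63 -77,74,28; python3 - <<'E'
from h import *
c=grab('side','side4'); cv2.imwrite('pics/crop8.png',cv2.resize(c['img'][220:270,290:350,::-1],None,fx=10,fy=10,interpolation=cv2.INTER_CUBIC))
c=grab('top','top4'); cv2.imwrite('pics/crop9.png',cv2.resize(c['img'][215:255,295:345,::-1],None,fx=12,fy=12,interpolation=cv2.INTER_CUBIC))
E
```

```text
t 6.225 q [ 0.12  0.26  2.11 -0.51  0.3  -0.85] tcp [0.5473 0.1376 0.0431] box [-84.4  77.1  43.1] tip [-78.8  77.5  33.6] F [-2.07 -6.19  5.45] open 0.002
yaw/pitch -0.15500000000000003 59.7 rotvec [-1.44  3.33  1.48]
corner up/low/left/right [[-69.0, 78.0, 39.0], [-88.0, 77.0, 28.0], [-80.0, 92.0, 33.0], [-78.0, 63.0, 34.0]]
[-77.0, 74.0, 28.0] tool shift mm [ 5.6 -3.6 -1.6]
```

View pics/crop8.png

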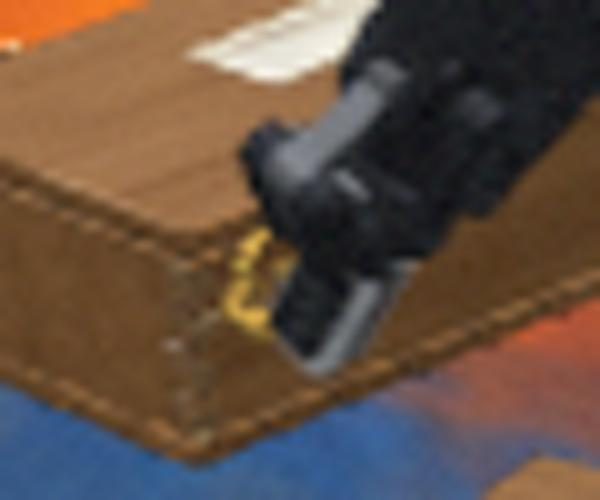

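View pics/crop9.png

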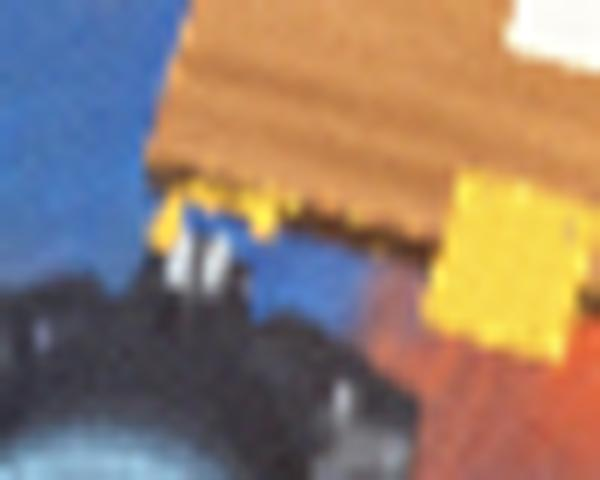

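drive_tool([
  [0, -0.005, 0, 0, 0, 0, -1],
  [-0.01, -0.005, 0, 0, 0, 0, -1],
  [-0.02, -0.01, -0.01, 0, 0, 0, -1],
  [-0.02, -0.03, -0.01, 0, 0, 0, -1],
  [0, -0.04, 0, 0, 0, 0, -1],
  [0, 0, 0, 0, 0, 0, -1],
])

```text
time_s: 7.08
eef_pos: [0.4905, 0.0543, 0.0765]
eef_rot: [0.864, 0.035, 0.496, -0.071]
wrist_force: [-0.4, 0.1, -0.9]
opening: -0.003
```

```bash
python3 s.py -.12 63 -105,-33,60; python3 - <<'E'
from h import *
c=grab('side','side5'); cv2.imwrite('pics/crop8.png',cv2.resize(c['img'][210:280,270:370,::-1],None,fx=7,fy=7,interpolation=cv2.INTER_CUBIC))
c=grab('top','top5'); cv2.imwrite('pics/crop9.png',cv2.resize(c['img'][180:270,290:400,::-1],None,fx=6,fy=6,interpolation=cv2.INTER_CUBIC))
B=np.load('box.npy')
for b in[(-61,95,64),(60,95,64),(60,-95,64),(-61,-95,64)]: print(b,(proj(c,P(B,b))-[290,180])*6)
E
```

```text
t 7.075 q [-0.11  0.01  2.3  -0.11  0.31 -1.43] tcp [0.4905 0.0543 0.0765] box [-119.2  -17.5   76.5] tip [-113.7  -17.1   67. ] F [-0.36  0.15 -0.86] open -0.003
yaw/pitch -0.15700000000000003 59.7 rotvec [-1.61  3.3   1.51]
corner up/low/left/right [[-104.0, -16.0, 73.0], [-123.0, -18.0, 61.0], [-115.0, -3.0, 67.0], [-112.0, -32.0, 67.0]]
[-105.0, -33.0, 60.0] tool shift mm [  9.8 -16.5   2.7]
(-61, 95, 64) [101.05571397 291.91371993]
(60, 95, 64) [165.09593847  60.75382707]
(60, -95, 64) [533.55704413 158.57511362]
(-61, -95, 64) [473.52702821 391.53275762]
```

View pics/crop8.png

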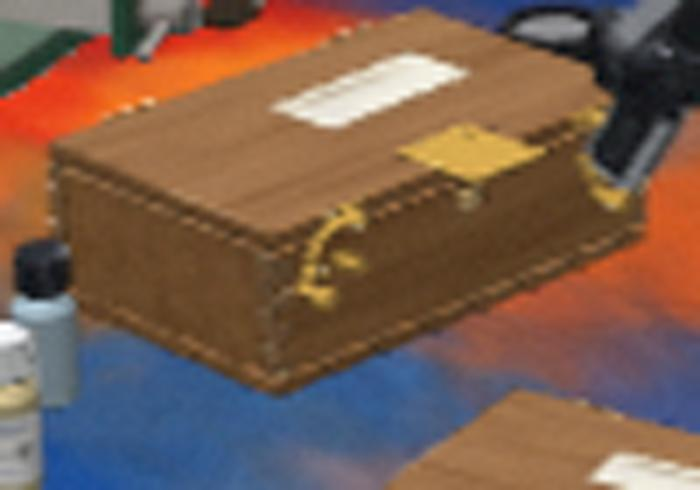

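View pics/crop9.png

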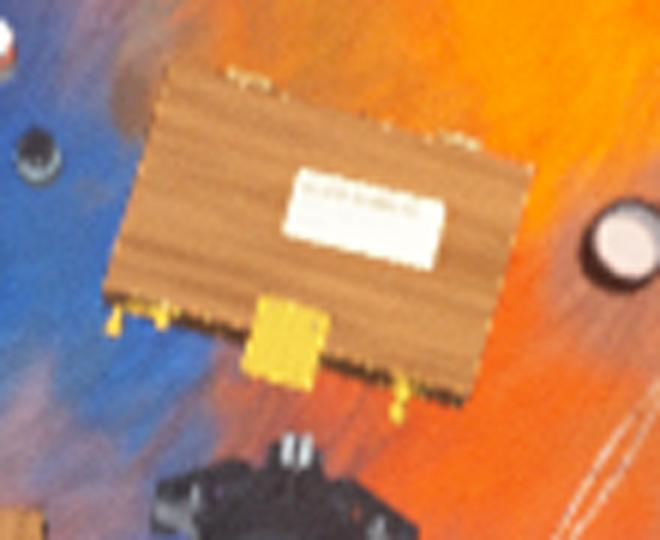

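Left hook's knob is now near top pixel (309,234), about 23 mm outward (roughly 0.9 rad), and the lid is still shut. The box shifted about 1 mm. Next, the right hook.

drive_tool([
  [0.005, -0.01, 0.002, 0, 0, 0, -1],
  [0.005, -0.007, 0.001, 0, 0, 0, -1],
  [0, 0, 0, 0, 0, 0, -1],
])

```text
time_s: 7.55
eef_pos: [0.4958, 0.0387, 0.0689]
eef_rot: [0.864, 0.034, 0.497, -0.069]
wrist_force: [-0.0, 0.4, -0.6]
opening: 0.004
```

```bash
python3 s.py -.12 63 -79.5,-37,28 -79.5,-74,28
```

```text
t 7.55 q [-0.16  0.03  2.3  -0.02  0.28 -1.56] tcp [0.4958 0.0387 0.0689] box [-110.4  -31.3   68.9] tip [-104.9  -30.9   59.4] F [-0.04  0.36 -0.64] open 0.004
yaw/pitch -0.15399999999999991 59.8 rotvec [-1.42  3.21  1.4 ]
corner up/low/left/right [[-95.0, -30.0, 65.0], [-114.0, -32.0, 54.0], [-106.0, -16.0, 59.0], [-104.0, -45.0, 60.0]]
[-79.5, -37.0, 28.0] tool shift mm [39.6 -8.   5.5]
[-79.5, -74.0, 28.0] tool shift mm [ 38.2 -44.9   2.4]
```

drive_tool([
  [0.013, -0.004, 0.002, 0, 0, 0, -1],
  [0.013, -0.004, 0.002, 0, 0, 0, -1],
  [0.014, 0, 0.002, 0, 0, 0, -1],
  [0, 0, 0, 0, 0, 0, -1],
])

```text
time_s: 8.05
eef_pos: [0.5194, 0.0268, 0.0371]
eef_rot: [0.864, 0.034, 0.497, -0.069]
wrist_force: [0.1, -0.1, 0.4]
opening: -0.001
```

```bash
python3 s.py -.12 63 -79.5,-37,28 -79.5,-74,28
```

```text
t 8.05 q [-0.18  0.17  2.25  0.03  0.2  -1.63] tcp [0.5194 0.0268 0.0371] box [-84.6 -37.2  37.1] tip [-79.1 -36.8  27.6] F [ 0.07 -0.05  0.37] open -0.001
yaw/pitch -0.15300000000000002 59.8 rotvec [-1.39  3.17  1.39]
corner up/low/left/right [[-70.0, -36.0, 33.0], [-89.0, -38.0, 22.0], [-80.0, -22.0, 28.0], [-78.0, -51.0, 28.0]]
[-79.5, -37.0, 28.0] tool shift mm [-0.5 -0.2 -0.2]
[-79.5, -74.0, 28.0] tool shift mm [ -1.9 -37.   -3.3]
```

drive_tool([
  [0, -0.006, -0.0005, 0, 0, 0, -1],
  [0, -0.006, -0.0005, 0, 0, 0, -1],
  [0, -0.006, -0.0005, 0, 0, 0, -1],
  [0, -0.006, -0.0005, 0, 0, 0, -1],
  [0, -0.006, -0.0005, 0, 0, 0, -1],
  [0, -0.004, 0, 0, 0, 0, -1],
  [0, -0.003, 0, 0, 0, 0, -1],
  [0, 0, 0, 0, 0, 0, -1],
])

```text
time_s: 9.05
eef_pos: [0.5152, -0.0096, 0.0407]
eef_rot: [0.867, 0.033, 0.493, -0.069]
wrist_force: [1.7, 10.1, 14.1]
opening: -0.002
```

```bash
python3 s.py -.12 63 -79.5,-74,28; python3 - <<'E'
from h import *
c=grab('top','top6'); cv2.imwrite('pics/crop9.png',cv2.resize(c['img'][180:270,290:400,::-1],None,fx=6,fy=6,interpolation=cv2.INTER_CUBIC))
E
```

```text
t 9.05 q [-0.29  0.14  2.27  0.3   0.2  -1.99] tcp [ 0.5152 -0.0096  0.0407] box [-79.8 -73.5  40.7] tip [-74.2 -73.1  31.2] F [ 1.68 10.08 14.12] open -0.002
yaw/pitch -0.1519999999999999 59.2 rotvec [-1.32  3.74  1.4 ]
corner up/low/left/right [[-65.0, -72.0, 37.0], [-84.0, -74.0, 26.0], [-76.0, -59.0, 31.0], [-73.0, -88.0, 31.0]]
[-79.5, -74.0, 28.0] tool shift mm [ 0.  -0.4 -6.3]
```

View pics/crop9.png

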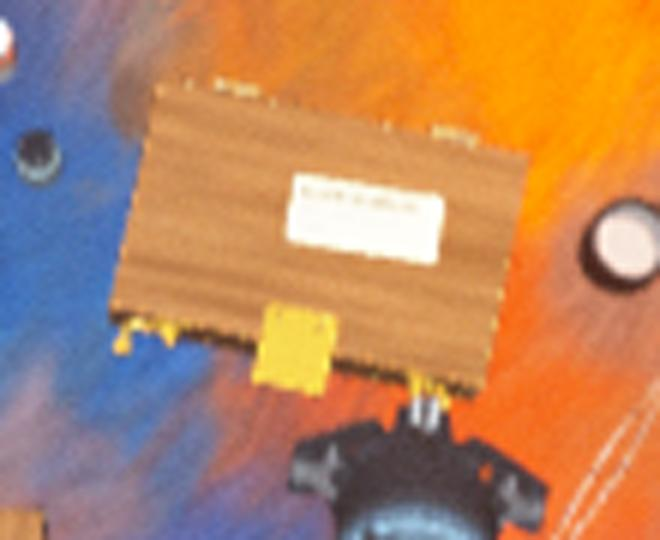

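```bash
python3 - <<'E'
from h import *
c=grab('side','side6'); cv2.imwrite('pics/crop8.png',cv2.resize(c['img'][195:275,300:400,::-1],None,fx=7,fy=7,interpolation=cv2.INTER_CUBIC))
c=load('top6'); cv2.imwrite('pics/crop9.png',cv2.resize(c['img'][235:260,345:375,::-1],None,fx=20,fy=20,interpolation=cv2.INTER_CUBIC))
E
```

```text
(no output)
```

View pics/crop8.png

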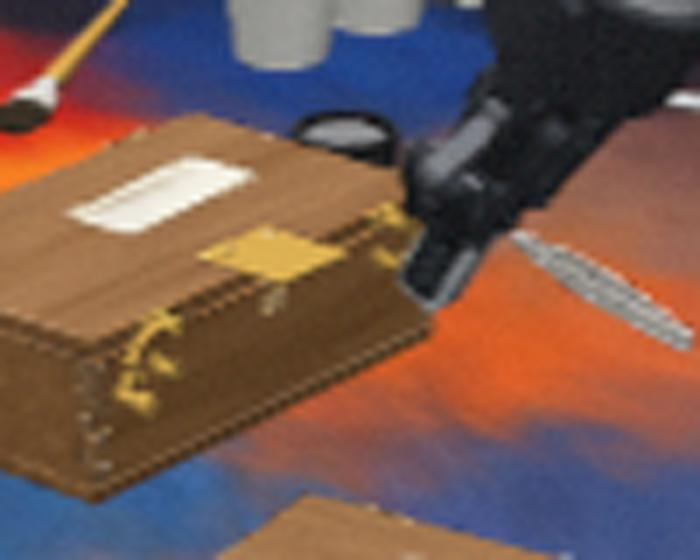

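View pics/crop9.png

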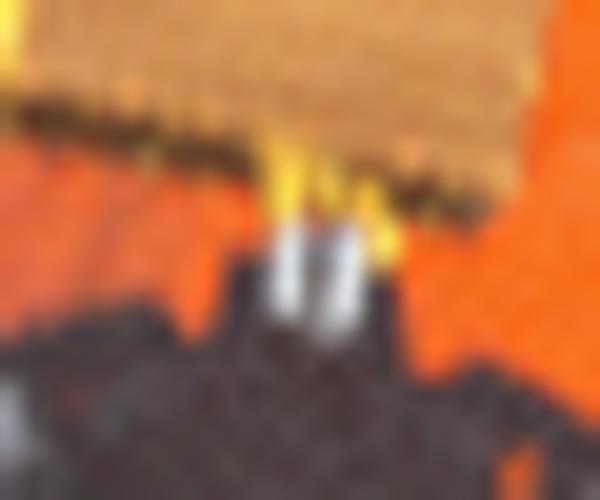

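drive_tool([
  [0, 0.004, -0.003, 0, 0, 0, -1],
  [-0.01, 0.004, 0, 0, 0, 0, -1],
  [-0.02, 0.01, -0.01, 0, 0, 0, -1],
  [-0.03, 0.01, -0.01, 0, 0, 0, -1],
  [0, 0.04, 0, 0, 0, 0, -1],
  [0, 0, 0, 0, 0, 0, -1],
])

```text
time_s: 9.9
eef_pos: [0.4718, 0.0613, 0.0775]
eef_rot: [0.865, 0.033, 0.497, -0.067]
wrist_force: [0.3, 0.0, 0.6]
opening: -0.001
```

```bash
python3 s.py -.12 63 ; python3 - <<'E'
from h import *
c=grab('side','side7'); cv2.imwrite('pics/crop8.png',cv2.resize(c['img'][200:280,280:380,::-1],None,fx=7,fy=7,interpolation=cv2.INTER_CUBIC))
c=grab('top','top7'); cv2.imwrite('pics/crop9.png',cv2.resize(c['img'][185:260,300:390,::-1],None,fx=8,fy=8,interpolation=cv2.INTER_CUBIC))
E
```

```text
t 9.9 q [-0.1  -0.04  2.34 -0.11  0.31 -1.42] tcp [0.4718 0.0613 0.0775] box [-139.1  -15.3   77.5] tip [-133.5  -14.8   68. ] F [0.26 0.03 0.63] open -0.001
yaw/pitch -0.1499999999999999 59.7 rotvec [-1.22  3.3   1.33]
corner up/low/left/right [[-124.0, -14.0, 74.0], [-143.0, -16.0, 62.0], [-135.0, -0.0, 68.0], [-132.0, -29.0, 68.0]]
```

View pics/crop8.png

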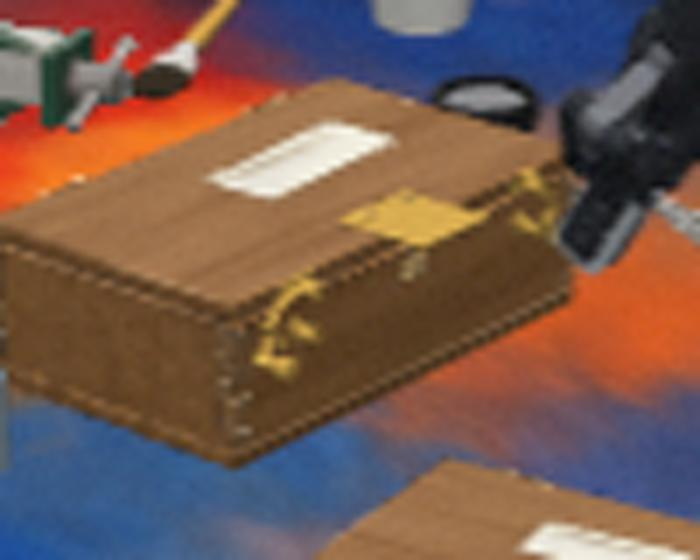

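View pics/crop9.png

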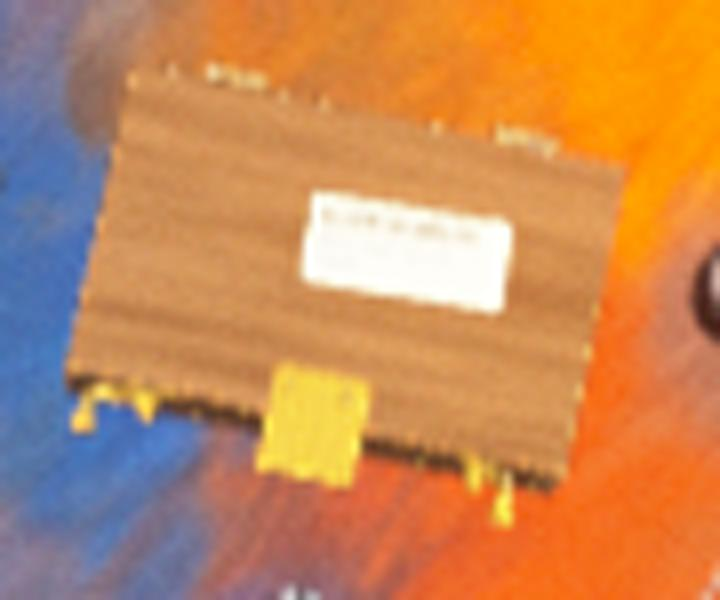

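```bash
cat > fit.py <<'E'
from h import *
from scipy.optimize import least_squares
c=load('top7')
f=lambda x,y:((x+.5)/8-.5+300,(y+.5)/8-.5+185)
obs=[(c,f(68,378),(-61,95,64)),(c,f(130,72),(60,95,64)),(c,f(625,168),(60,-95,64)),(c,f(560,487),(-61,-95,64)),
(c,f(256,471),(-82,18,65)),(c,f(353,486),(-82,-18,65))]
r=lambda q:np.concatenate([proj(a,P(q,b))-p for a,p,b in obs])
S=least_squares(r,np.load('box.npy'));B=S.x;print(B,B-np.load('box.npy'));print(r(S.x).reshape(-1,2).round(1).tolist())
np.save('box1.npy',B)
for n,p in dict(L=(83,425),R=(502,520)).items():
    for z in(36,40,44): print(n,z,tobox(B,onz(c,*f(*p),z/1000)).round(1))
E
python3 fit.py
```

```text
[ 0.60719802  0.04286798 -0.18630828] [-0.00324583  0.00047749  0.05835797]
[[-0.7, -0.0], [-0.0, -0.9], [0.3, -0.1], [0.8, -0.6], [-0.1, 0.5], [-0.3, 1.1]]
L 36 [-72.9  85.2  36. ]
L 40 [-73.5  85.   40. ]
L 44 [-74.   84.9  44. ]
R 36 [-76.1 -76.2  36. ]
R 40 [-76.6 -75.9  40. ]
R 44 [-77.1 -75.7  44. ]
```

```bash
cp box.npy box_start.npy; cp box1.npy box.npy; python3 s.py -.186 60 -110,-45,60 -81.7,-45,27.3 -81.7,-73,27.3
```

```text
t 10.0 q [-0.1  -0.04  2.34 -0.11  0.31 -1.43] tcp [0.4715 0.0598 0.0767] box [-136.5   -8.5   76.7] tip [-130.9   -8.4   67.2] F [-0.48 -0.25 -1.15] open -0.002
yaw/pitch -0.15100000000000002 59.8 rotvec [ 2.02  0.21 -0.48]
corner up/low/left/right [[-121.0, -8.0, 73.0], [-140.0, -9.0, 62.0], [-131.0, 6.0, 67.0], [-130.0, -23.0, 67.0]]
[-110.0, -45.0, 60.0] tool shift mm [ 16.4 -37.2  13.2]
[-81.7, -45.0, 27.3] tool shift mm [ 58.9 -37.9  21.2]
[-81.7, -73.0, 27.3] tool shift mm [ 58.7 -65.9  20.2]
```

drive_tool([
  [0.004, -0.018, 0.007, 1, 0.1, -0.2, -1],
  [0.012, -0.019, 0.006, 1, 0.1, -0.2, -1],
  [0, 0, 0, 0, 0, 0, -1],
])

```text
time_s: 10.38
eef_pos: [0.4847, 0.0177, 0.0689]
eef_rot: [0.862, 0.048, 0.498, -0.082]
wrist_force: [0.5, 0.1, 0.5]
opening: -0.0
```

```bash
python3 s.py -.186 60 -110,-45,60 -81.7,-45,27.3 -81.7,-73,27.3
```

```text
t 10.375 q [-0.22  0.    2.33  0.05  0.29 -1.65] tcp [0.4847 0.0177 0.0689] box [-115.7  -47.4   68.9] tip [-110.2  -47.4   59.4] F [0.48 0.06 0.48] open -0.0
yaw/pitch -0.19100000000000006 60.1 rotvec [-0.28 -0.05  0.06]
corner up/low/left/right [[-101.0, -47.0, 65.0], [-120.0, -47.0, 54.0], [-110.0, -33.0, 59.0], [-110.0, -62.0, 59.0]]
[-110.0, -45.0, 60.0] tool shift mm [-0.4  2.4  0.5]
[-81.7, -45.0, 27.3] tool shift mm [42.   2.5  8.7]
[-81.7, -73.0, 27.3] tool shift mm [ 42.1 -25.5   8.8]
```

drive_tool([
  [0.014, 0.002, 0.003, 0, 0, 0, -1],
  [0.014, 0, 0.003, 0, 0, 0, -1],
  [0.014, 0, 0.003, 0, 0, 0, -1],
  [0, 0, 0, 0, 0, 0, -1],
])

```text
time_s: 10.88
eef_pos: [0.5128, 0.0161, 0.0367]
eef_rot: [0.862, 0.048, 0.499, -0.081]
wrist_force: [-0.6, -0.2, 0.1]
opening: 0.002
```

```bash
python3 s.py -.186 60  -81.7,-45,27.3 -81.7,-73,27.3
```

```text
t 10.875 q [-0.21  0.16  2.26  0.05  0.2  -1.64] tcp [0.5128 0.0161 0.0367] box [-87.8 -43.8  36.7] tip [-82.3 -43.8  27.1] F [-0.58 -0.21  0.06] open 0.002
yaw/pitch -0.18799999999999994 60.1 rotvec [-0.13 -0.12 -0.02]
corner up/low/left/right [[-73.0, -44.0, 33.0], [-92.0, -44.0, 22.0], [-82.0, -29.0, 27.0], [-82.0, -58.0, 27.0]]
[-81.7, -45.0, 27.3] tool shift mm [ 0.2 -1.2  0.6]
[-81.7, -73.0, 27.3] tool shift mm [  0.2 -29.2   0.7]
```

drive_tool([
  [0, -0.006, 0, 0, 0, 0, -1],
  [0, -0.005, 0, 0, 0, 0, -1],
  [0, -0.004, 0, 0, 0, 0, -1],
  [0, 0, 0, 0, 0, 0, -1],
])

```text
time_s: 11.38
eef_pos: [0.5102, 0.0013, 0.0378]
eef_rot: [0.862, 0.048, 0.498, -0.081]
wrist_force: [0.6, 0.0, -0.1]
opening: -0.001
```

drive_tool([
  [0, -0.004, 0, 0, 0, 0, -1],
  [0, -0.004, 0, 0, 0, 0, -1],
  [0, 0, 0, 0, 0, 0, -1],
])

```text
time_s: 11.75
eef_pos: [0.5089, -0.0065, 0.0377]
eef_rot: [0.862, 0.048, 0.498, -0.081]
wrist_force: [0.6, -0.2, -0.0]
opening: 0.002
```

```bash
python3 s.py -.186 60  -81.7,-73,27.3;  python3 - <<'E'
from h import *
c=grab('side','side8'); cv2.imwrite('pics/crop8.png',cv2.resize(c['img'][200:280,280:380,::-1],None,fx=7,fy=7,interpolation=cv2.INTER_CUBIC))
c=grab('top','top8'); cv2.imwrite('pics/crop9.png',cv2.resize(c['img'][185:260,300:390,::-1],None,fx=8,fy=8,interpolation=cv2.INTER_CUBIC))
E
```

```text
t 11.75 q [-0.27  0.14  2.28  0.22  0.2  -1.86] tcp [ 0.5089 -0.0065  0.0377] box [-87.4 -66.7  37.7] tip [-81.9 -66.7  28.2] F [ 0.58 -0.16 -0.04] open 0.002
yaw/pitch -0.18799999999999994 60.0 rotvec [-0.14  0.01 -0.03]
corner up/low/left/right [[-72.0, -67.0, 34.0], [-91.0, -67.0, 23.0], [-82.0, -52.0, 28.0], [-82.0, -81.0, 28.0]]
[-81.7, -73.0, 27.3] tool shift mm [ 0.9 -6.3 -0.2]
```

View pics/crop8.png

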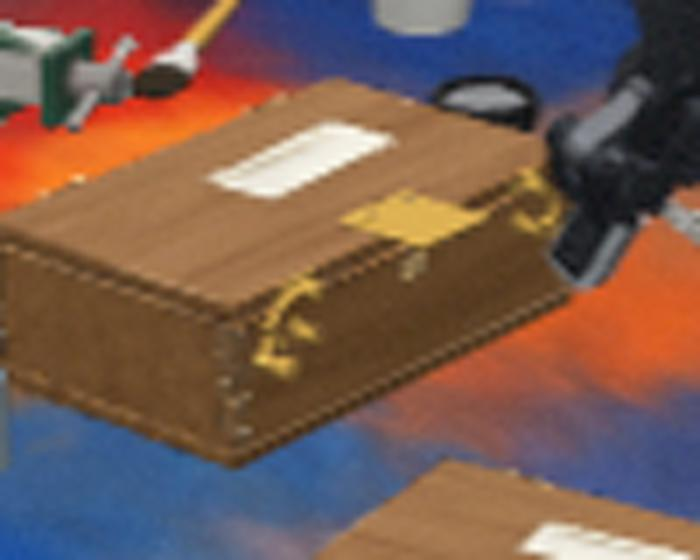

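View pics/crop9.png

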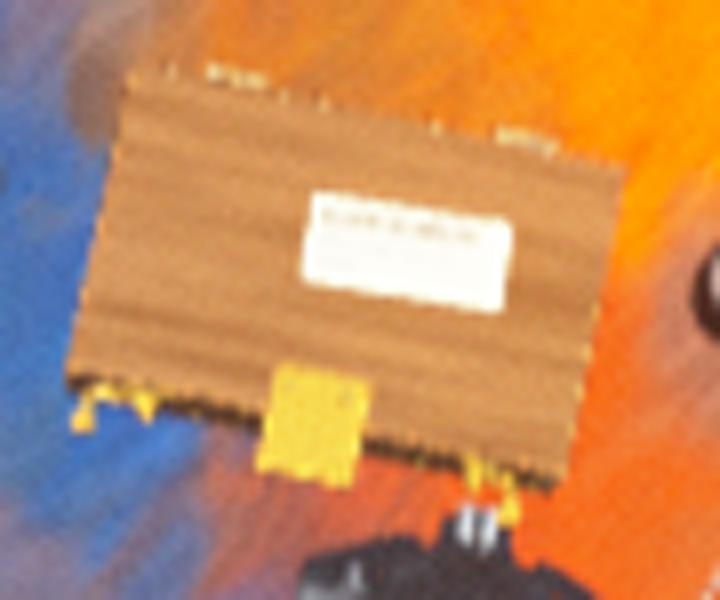

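The knob is moving freely with no box motion: it went from crop x 503 to 512. I'll continue the push.

drive_tool([
  [0, -0.004, 0.0005, 0, 0, 0, -1],
  [0, -0.004, 0.0005, 0, 0, 0, -1],
  [0, -0.002, 0.0005, 0, 0, 0, -1],
  [0, 0, 0, 0, 0, 0, -1],
])

```text
time_s: 12.35
eef_pos: [0.5087, -0.0166, 0.0385]
eef_rot: [0.862, 0.048, 0.498, -0.081]
wrist_force: [-1.1, 4.5, 2.0]
opening: 0.003
```

```bash
python3 s.py -.186 60  -81.7,-73,27.3;  python3 - <<'E'
from h import *
c=grab('side','side9'); cv2.imwrite('pics/crop8.png',cv2.resize(c['img'][200:280,280:380,::-1],None,fx=7,fy=7,interpolation=cv2.INTER_CUBIC))
c=grab('top','top9'); cv2.imwrite('pics/crop9.png',cv2.resize(c['img'][185:260,300:390,::-1],None,fx=8,fy=8,interpolation=cv2.INTER_CUBIC))
E
```

```text
t 12.35 q [-0.3   0.14  2.28  0.29  0.21 -1.95] tcp [ 0.5087 -0.0166  0.0385] box [-85.7 -76.7  38.5] tip [-80.2 -76.7  29. ] F [-1.06  4.54  2.03] open 0.003
yaw/pitch -0.18799999999999994 60.0 rotvec [-0.13  0.02 -0.04]
corner up/low/left/right [[-71.0, -77.0, 34.0], [-90.0, -77.0, 23.0], [-80.0, -62.0, 29.0], [-80.0, -91.0, 29.0]]
[-81.7, -73.0, 27.3] tool shift mm [ 0.7  3.7 -2.1]
```

View pics/crop9.png

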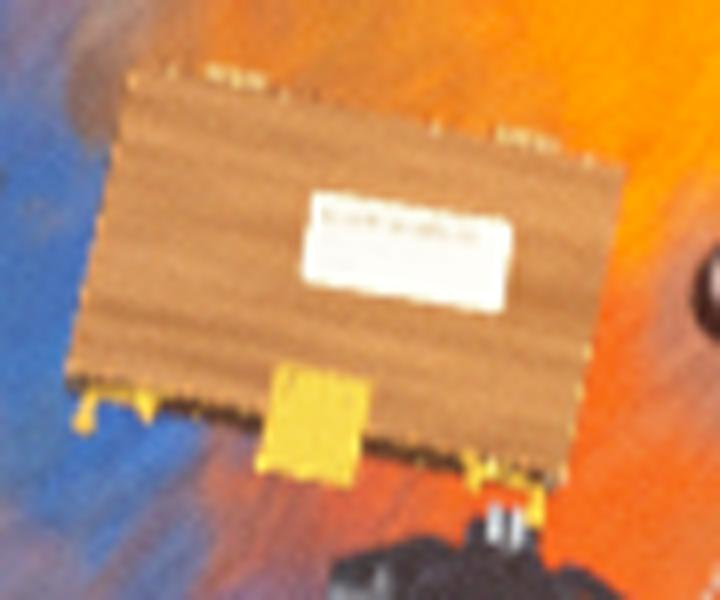

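drive_tool([
  [0, 0.004, 0, 0, 0, 0, -1],
  [-0.01, 0.003, -0.001, 0, 0, 0, -1],
  [-0.02, 0.01, -0.007, 0, 0, 0, -1],
  [-0.015, 0.02, -0.007, 0, 0, 0, -1],
  [0, 0.04, 0, 0, 0, 0, -1],
  [0, 0, 0, 0, 0, 0, -1],
])

```text
time_s: 13.2
eef_pos: [0.4874, 0.0626, 0.07]
eef_rot: [0.862, 0.047, 0.498, -0.079]
wrist_force: [-0.8, -0.6, -0.2]
opening: -0.002
```

```bash
python3 s.py -.186 60  -110,0,60 -79,0,27.3;  python3 - <<'E'
from h import *
c=grab('side','side10'); cv2.imwrite('pics/crop8.png',cv2.resize(c['img'][200:280,280:380,::-1],None,fx=7,fy=7,interpolation=cv2.INTER_CUBIC))
c=grab('top','top10'); cv2.imwrite('pics/crop9.png',cv2.resize(c['img'][185:260,300:390,::-1],None,fx=8,fy=8,interpolation=cv2.INTER_CUBIC))
E
```

```text
t 13.2 q [-0.08  0.03  2.3  -0.17  0.3  -1.32] tcp [0.4874 0.0626 0.07  ] box [-121.3   -2.8   70. ] tip [-115.8   -2.8   60.5] F [-0.78 -0.59 -0.19] open -0.002
yaw/pitch -0.18500000000000005 60.0 rotvec [ 0.04  0.01 -0.11]
corner up/low/left/right [[-106.0, -3.0, 66.0], [-125.0, -3.0, 55.0], [-116.0, 12.0, 60.0], [-116.0, -17.0, 60.0]]
[-110.0, 0.0, 60.0] tool shift mm [3.3 2.8 4.8]
[-79.0, 0.0, 27.3] tool shift mm [47.1  2.7 15.3]
```

View pics/crop9.png

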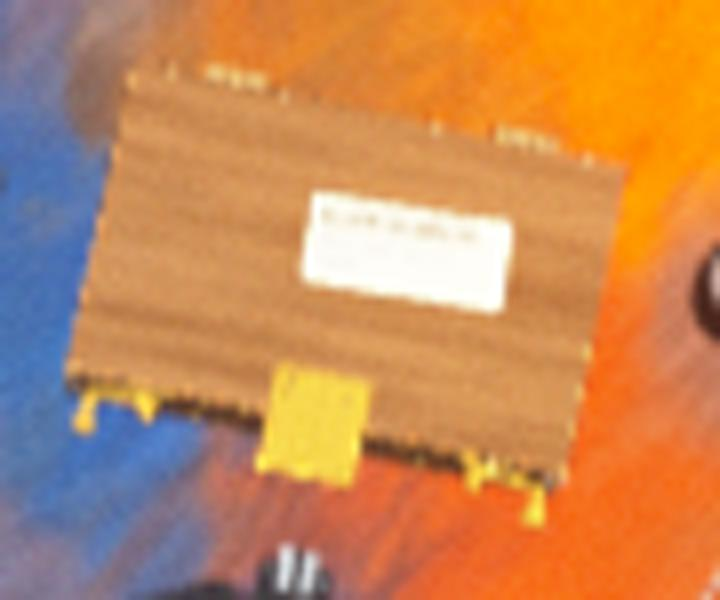

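View pics/crop8.png

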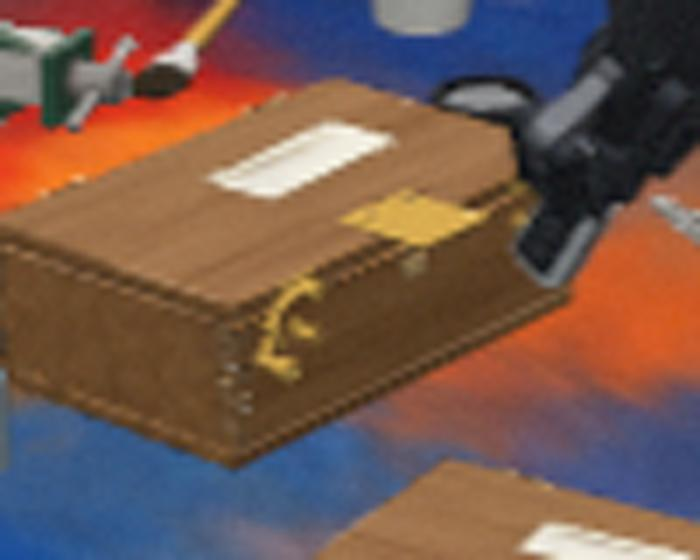

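Both knobs are clear: left at crop (83,425), right at (535,515), each about 23 mm outward. Now I'll go under the finger lift.

drive_tool([
  [0.012, 0.003, 0.004, 0, 0, 0, -1],
  [0.012, 0, 0.004, 0, 0, 0, -1],
  [0.012, 0, 0.004, 0, 0, 0, -1],
  [0.011, 0, 0.003, 0, 0, 0, -1],
  [0, 0, 0, 0, 0, 0, -1],
])

```text
time_s: 13.92
eef_pos: [0.5235, 0.0562, 0.0357]
eef_rot: [0.862, 0.048, 0.499, -0.081]
wrist_force: [0.7, -0.6, -0.5]
opening: -0.002
```

```bash
python3 s.py -.186 60 -79,0,27.3; python3 - <<'E'
# path of upper corner about hinge (62,56), r 130; tool shifts at pitch 60
import numpy as np
c,s=np.cos(np.radians(60)),np.sin(np.radians(60))
pts=[(-69.,33.)]+[(62-130*np.cos(np.radians(a)),56+130*np.sin(np.radians(a))) for a in np.arange(-7.5,104,5)]
pts=np.array(pts);d=np.diff(pts,axis=0)
for a,(x,z) in zip(np.arange(-7.5,104,5),d): print(a,'dx %.1f dz %.1f'%(c*x-s*z,s*x+c*z))
E
```

```text
t 13.925 q [-0.09  0.19  2.22 -0.23  0.22 -1.26] tcp [0.5235 0.0562 0.0357] box [-84.8  -2.4  35.7] tip [-79.3  -2.4  26.2] F [ 0.68 -0.6  -0.51] open -0.002
yaw/pitch -0.18900000000000006 60.1 rotvec [-0.17 -0.13  0.02]
corner up/low/left/right [[-70.0, -2.0, 32.0], [-89.0, -2.0, 21.0], [-79.0, 12.0, 26.0], [-79.0, -17.0, 26.0]]
[-79.0, 0.0, 27.3] tool shift mm [-0.8  2.4  0.8]
-7.5 dx -4.2 dz 4.8
-2.5 dx -10.3 dz 4.8
2.5 dx -9.8 dz 5.7
7.5 dx -9.3 dz 6.5
12.5 dx -8.7 dz 7.3
17.5 dx -8.0 dz 8.0
22.5 dx -7.3 dz 8.7
27.5 dx -6.5 dz 9.3
32.5 dx -5.7 dz 9.8
37.5 dx -4.8 dz 10.3
42.5 dx -3.9 dz 10.7
47.5 dx -2.9 dz 11.0
52.5 dx -2.0 dz 11.2
57.5 dx -1.0 dz 11.3
62.5 dx -0.0 dz 11.3
67.5 dx 1.0 dz 11.3
72.5 dx 2.0 dz 11.2
77.5 dx 2.9 dz 11.0
82.5 dx 3.9 dz 10.7
87.5 dx 4.8 dz 10.3
92.5 dx 5.7 dz 9.8
97.5 dx 6.5 dz 9.3
102.5 dx 7.3 dz 8.7
```

drive_tool([
  [-0.005, 0.001, 0.006, 0, 0, 0, -1],
  [-0.005, 0.001, 0.0025, 0, 0, 0, -1],
  [-0.005, 0, 0.0025, 0, 0, 0, -1],
  [-0.005, 0, 0.003, 0, 0, 0, -1],
  [-0.005, 0, 0.003, 0, 0, 0, -1],
  [-0.009, 0, 0.0065, 0, 0, 0, -1],
  [0, 0, 0, 0, 0, 0, -1],
])

```text
time_s: 14.8
eef_pos: [0.5275, 0.0584, 0.0786]
eef_rot: [0.862, 0.048, 0.498, -0.081]
wrist_force: [-1.0, 0.7, -0.5]
opening: -0.001
```

```bash
python3 s.py -.186 60;  python3 - <<'E'
from h import *
c=grab('side','side11'); cv2.imwrite('pics/crop8.png',cv2.resize(c['img'][190:280,270:390,::-1],None,fx=6,fy=6,interpolation=cv2.INTER_CUBIC))
c=grab('top','top11'); cv2.imwrite('pics/crop9.png',cv2.resize(c['img'][185:260,300:390,::-1],None,fx=8,fy=8,interpolation=cv2.INTER_CUBIC))
E
```

```text
t 14.8 q [-0.08  0.09  2.21 -0.16  0.33 -1.33] tcp [0.5275 0.0584 0.0786] box [-81.2   0.5  78.6] tip [-75.7   0.5  69.1] F [-1.04  0.67 -0.45] open -0.001
yaw/pitch -0.18799999999999994 60.0 rotvec [-0.13  0.01 -0.04]
corner up/low/left/right [[-66.0, 0.0, 75.0], [-85.0, 1.0, 64.0], [-76.0, 15.0, 69.0], [-76.0, -14.0, 69.0]]
```

View pics/crop8.png

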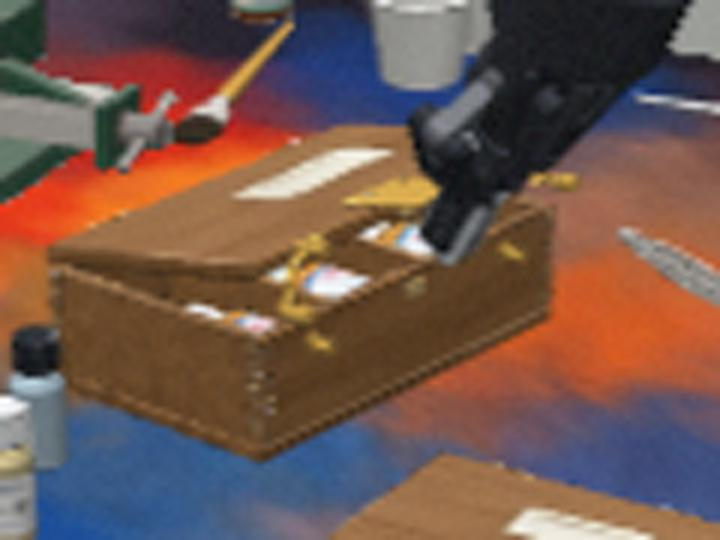

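View pics/crop9.png

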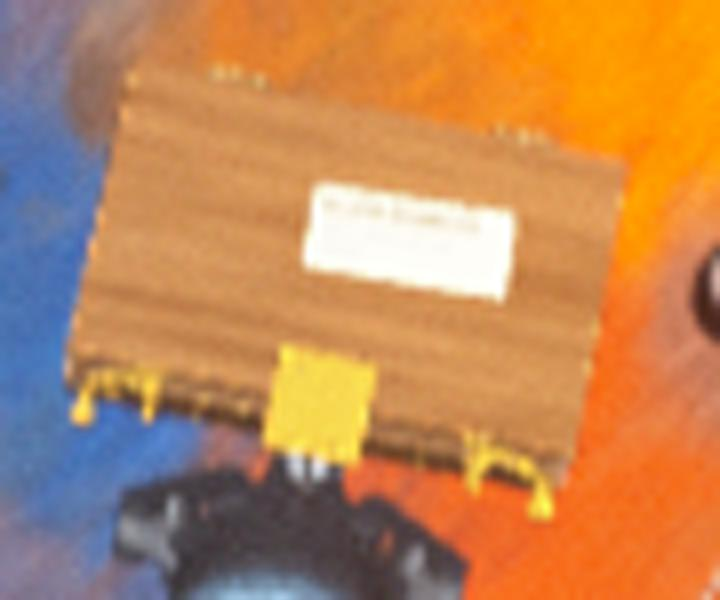

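The lid is opening on the finger (lift front edge near top pixel (339,242)), both hooks are well out and the box hasn't moved. I'll continue along the arc.

drive_tool([
  [-0.0087, 0, 0.0073, 0, 0, 0, -1],
  [-0.008, 0, 0.008, 0, 0, 0, -1],
  [-0.0073, 0, 0.0087, 0, 0, 0, -1],
  [-0.0065, 0, 0.0093, 0, 0, 0, -1],
  [-0.0057, 0, 0.0098, 0, 0, 0, -1],
  [-0.0048, 0, 0.0103, 0, 0, 0, -1],
  [0, 0, 0, 0, 0, 0, -1],
])

```text
time_s: 15.78
eef_pos: [0.5538, 0.0532, 0.1412]
eef_rot: [0.863, 0.048, 0.497, -0.081]
wrist_force: [-1.0, -0.3, -0.1]
opening: -0.001
```

```bash
python3 s.py -.186 60;  python3 - <<'E'
from h import *
c=grab('side','side12'); cv2.imwrite('pics/crop8.png',cv2.resize(c['img'][150:280,260:410,::-1],None,fx=5,fy=4.6,interpolation=cv2.INTER_CUBIC))
E
```

```text
t 15.775 q [-0.09  0.    2.12 -0.1   0.49 -1.4 ] tcp [0.5538 0.0532 0.1412] box [-54.4   0.3 141.2] tip [-48.9   0.3 131.7] F [-0.99 -0.28 -0.07] open -0.001
yaw/pitch -0.18799999999999994 59.9 rotvec [-0.14  0.08 -0.03]
corner up/low/left/right [[-39.0, 0.0, 137.0], [-58.0, 0.0, 126.0], [-49.0, 15.0, 132.0], [-49.0, -14.0, 132.0]]
```

View pics/crop8.png

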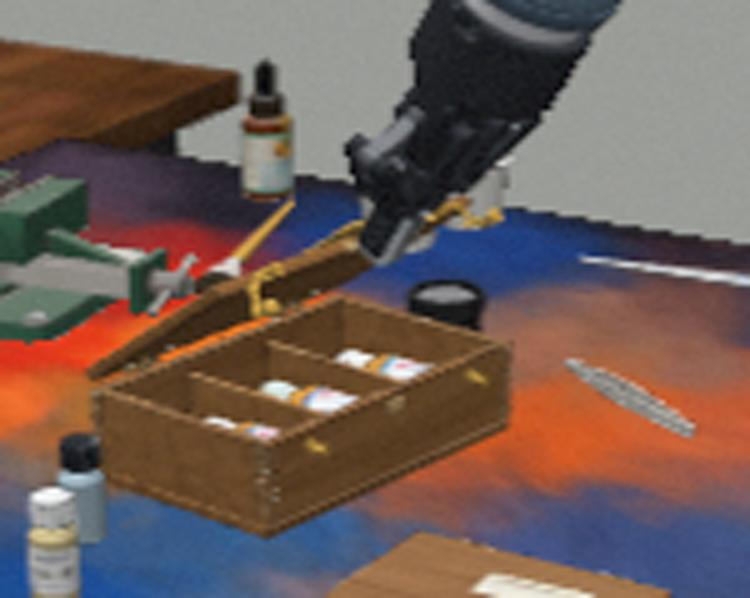

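drive_tool([
  [-0.004, 0, 0.0107, 0, 0, 0, -1],
  [-0.003, 0, 0.011, 0, 0, 0, -1],
  [-0.002, 0, 0.0112, 0, 0, 0, -1],
  [-0.001, 0, 0.0113, 0, 0, 0, -1],
  [0, 0, 0.0113, 0, 0, 0, -1],
  [0.001, 0, 0.0113, 0, 0, 0, -1],
  [0.002, 0, 0.011, 0, 0, 0, -1],
  [0, 0, 0, 0, 0, 0, -1],
])

```text
time_s: 16.82
eef_pos: [0.6164, 0.0412, 0.1853]
eef_rot: [0.862, 0.048, 0.498, -0.081]
wrist_force: [1.1, -0.2, -0.6]
opening: 0.0
```

```bash
python3 s.py -.186 60;  python3 - <<'E'
from h import *
c=grab('side','side13'); cv2.imwrite('pics/crop8.png',cv2.resize(c['img'][130:270,250:410,::-1],None,fx=4.5,fy=4.2,interpolation=cv2.INTER_CUBIC))
E
```

```text
t 16.825 q [-0.1   0.06  1.95 -0.07  0.6  -1.44] tcp [0.6164 0.0412 0.1853] box [  9.3   0.  185.3] tip [ 14.8   0.  175.8] F [ 1.07 -0.24 -0.61] open 0.0
yaw/pitch -0.18799999999999994 60.0 rotvec [-0.14  0.01 -0.02]
corner up/low/left/right [[24.0, 0.0, 181.0], [5.0, 0.0, 170.0], [15.0, 15.0, 176.0], [15.0, -14.0, 176.0]]
```

View pics/crop8.png

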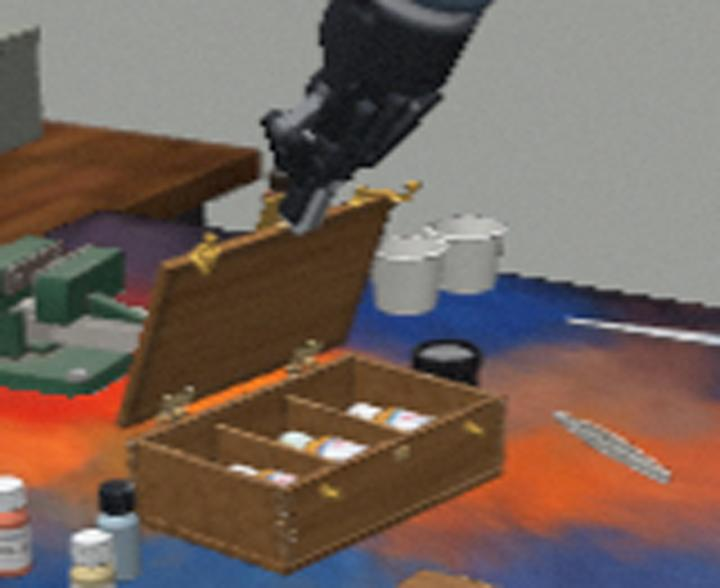

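drive_tool([
  [0.0025, 0, 0.0108, 0, 0, 0, -1],
  [0.003, 0, 0.0107, 0, 0, 0, -1],
  [0.002, 0, 0.0055, 0, 0, 0, -1],
  [0.002, 0, 0.0054, 0, 0, 0, -1],
  [0.0025, 0, 0.005, 0, 0, 0, -1],
  [0.0025, 0, 0.005, 0, 0, 0, -1],
  [0.003, 0, 0.005, 0, 0, 0, -1],
  [0.003, 0, 0.005, 0, 0, 0, -1],
  [0, 0, 0, 0, 0, 0, -1],
])

```text
time_s: 18.0
eef_pos: [0.6704, 0.0309, 0.1932]
eef_rot: [0.862, 0.048, 0.498, -0.081]
wrist_force: [0.1, 0.7, -0.5]
opening: 0.0
```

```bash
python3 s.py -.186 60;  python3 - <<'E'
from h import *
c=grab('side','side14'); cv2.imwrite('pics/crop8.png',cv2.resize(c['img'][130:270,250:410,::-1],None,fx=4.5,fy=4.2,interpolation=cv2.INTER_CUBIC))
E
```

```text
t 18.0 q [-0.11  0.17  1.82 -0.06  0.64 -1.46] tcp [0.6704 0.0309 0.1932] box [ 64.3  -0.  193.2] tip [ 69.8  -0.  183.6] F [ 0.07  0.68 -0.47] open 0.0
yaw/pitch -0.18799999999999994 60.0 rotvec [-0.13 -0.04 -0.02]
corner up/low/left/right [[79.0, -0.0, 189.0], [60.0, -0.0, 178.0], [70.0, 14.0, 184.0], [70.0, -15.0, 184.0]]
```

View pics/crop8.png

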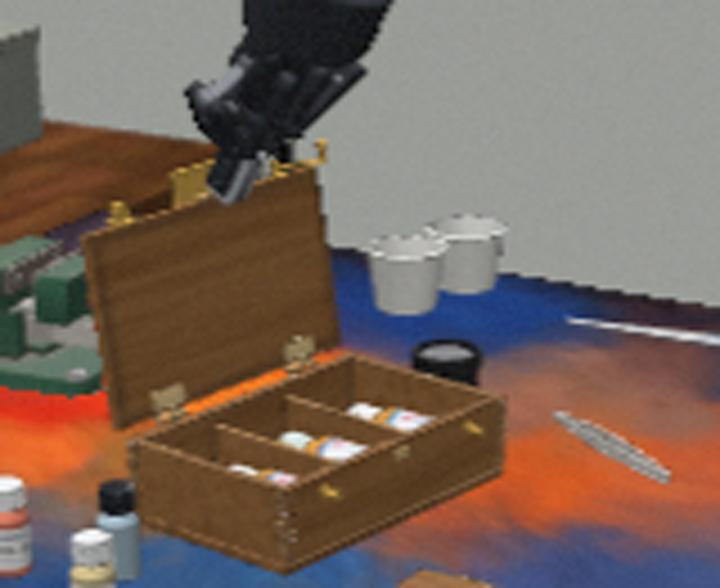

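drive_tool([
  [0.003, 0, 0.005, 0, 0, 0, -1],
  [0.003, 0, 0.004, 0, 0, 0, -1],
  [0, 0, 0, 0, 0, 0, -1],
  [-0.01, 0, -0.005, 0, 0, 0, -1],
  [-0.01, 0, -0.02, 0, 0, 0, -1],
  [-0.02, 0, -0.03, 0, 0, 0, -1],
  [-0.03, 0, -0.03, 0, 0, 0, -1],
  [-0.03, 0, -0.03, 0, 0, 0, -1],
  [-0.03, 0, -0.03, 0, 0, 0, -1],
  [0, 0, 0, 0, 0, 0, -1],
])

```text
time_s: 19.3
eef_pos: [0.4916, 0.0654, 0.2339]
eef_rot: [0.863, 0.047, 0.497, -0.08]
wrist_force: [0.5, 0.2, -0.1]
opening: 0.001
```

```bash
python3 s.py -.186 60;  python3 - <<'E'
from h import *
c=grab('side','side15')
c=grab('top','top15'); cv2.imwrite('pics/crop9.png',cv2.resize(c['img'][100:350,140:500,::-1],None,fx=2.2,fy=2.2,interpolation=cv2.INTER_CUBIC))
E
```

```text
t 19.3 q [-0.07 -0.32  2.18 -0.08  0.76 -1.41] tcp [0.4916 0.0654 0.2339] box [-117.7    0.7  233.9] tip [-112.2    0.7  224.4] F [ 0.48  0.16 -0.08] open 0.001
yaw/pitch -0.18700000000000006 59.9 rotvec [-0.07  0.11 -0.08]
corner up/low/left/right [[-103.0, 1.0, 230.0], [-122.0, 1.0, 219.0], [-112.0, 15.0, 224.0], [-112.0, -14.0, 224.0]]
```

View pics/side15.png

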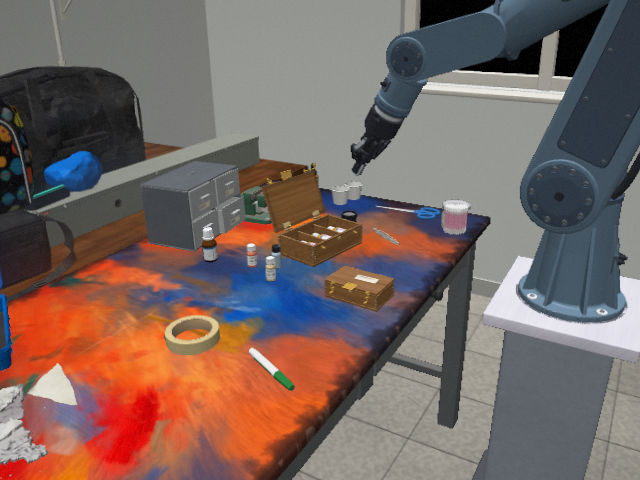

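View pics/crop9.png

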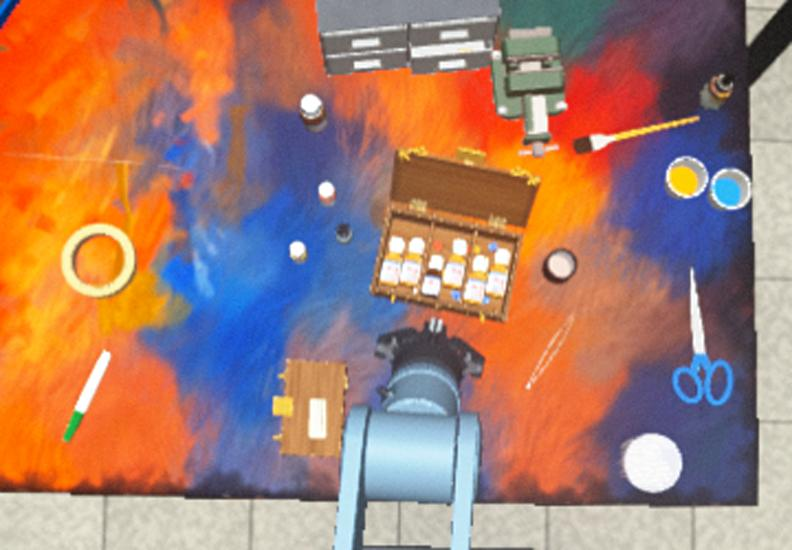

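drive_tool([
  [0, 0, 0, 0, 0, 0, -1],
  [0, 0, 0, 0, 0, 0, -1],
  [0, 0, 0, 0, 0, 0, -1],
  [0, 0, 0, 0, 0, 0, -1],
])

```text
time_s: 19.9
eef_pos: [0.4935, 0.0644, 0.2324]
eef_rot: [0.862, 0.048, 0.498, -0.081]
wrist_force: [0.1, -0.3, 0.1]
opening: 0.004
```

```bash
python3 - <<'E'
from h import *
B=np.load('box.npy'); c=grab('side','side16'); t=grab('top','top16')
for ph in(1.7,1.8,1.92):
    for y in(95,-95):
        l=np.array([-123.,8.]); x=62+l[0]*np.cos(ph)+l[1]*np.sin(ph); z=56-l[0]*np.sin(ph)+l[1]*np.cos(ph)
        print(ph,y,'top',proj(t,P(B,(x,y,z))).round(1),'side',proj(c,P(B,(x,y,z))).round(1))
a=load('side15');print('moving px',(np.abs(a['img'].astype(int)-c['img']).max(2)[150:270,240:345]>60).sum())
cv2.imwrite('pics/crop8.png',cv2.resize(c['img'][155:265,250:370,::-1],None,fx=5,fy=5))
cv2.imwrite('pics/crop9.png',cv2.resize(t['img'][150:260,290:400,::-1],None,fx=5,fy=5))
E
```

```text
1.7 95 top [317.5 174.8] side [267.8 186. ]
1.7 -95 top [384.3 188.5] side [319.  168.9]
1.8 95 top [318.3 171. ] side [264.5 186.2]
1.8 -95 top [385.  184.7] side [315.7 169.2]
1.92 95 top [319.3 166.8] side [260.8 187.1]
1.92 -95 top [385.7 180.4] side [312.  170.1]
moving px 0
```

View pics/crop9.png

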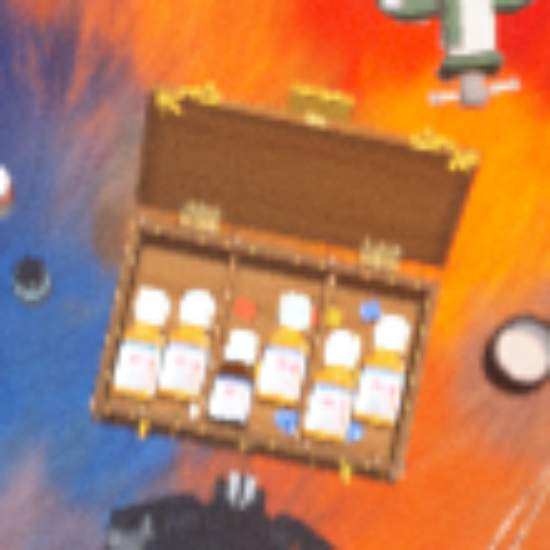

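View pics/crop8.png

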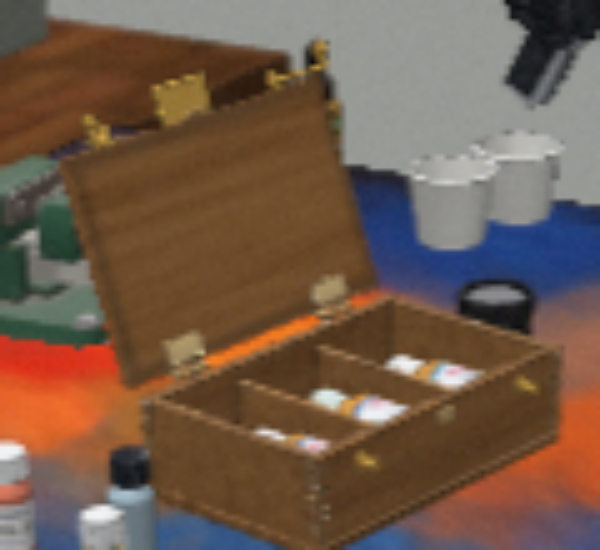

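The lid corners, at top (320.6,168.4) and (385.6,180), match 1.92 rad, nothing is moving and the arm is clear. Handing in.

```bash
python3 -c "
from bench import hand_in
print(hand_in())"
```

```text
the job is handed in; nothing more can be done
None
```

The box is open and handed in at about 20 s of the 51 s allowed. With the fingers shut, I swung both hooks out sideways, then lifted the lid from under the brass lift and led it past upright onto its stop.

- **Lid:** In the last top view its corners lie within about 2 px of where a 1.92 rad lid should be. Two side pictures over half a second apart show no motion.
- **Hooks:** I judged both at about 0.8 to 1.0 rad outward from the camera, before lifting the lid. The joint values themselves were not readable.
- **Box:** It stands level. It shifted about 3 mm and turned about 0.06 rad because my first push on the right hook ran into something, probably the pin. The wrist force reached about 17 N. I backed off, measured again and made a shallower second push, which finished that hook.
- **Surroundings:** The bystanders look unmoved by eye in the last top view; I did not measure them again. The arm is clear of everything, with about 0 N at the wrist.

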